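# Put the sharpening stones away in their holder and lock them in

## Robot

A 7-joint arm with a two-finger parallel gripper is mounted at the origin on a cart in front of the work surface, level with it; the furniture and walls round the work are solid. World frame = base frame: x ahead of the robot, y to its left, z up, the work surface at z = 0. Lengths are in mm, angles in rad, forces in N, time in s.
With the tool pointing down it reaches from about 400 to 875 mm from the base axis. Payload 19.3 kg.
Tool frame: the origin (TCP) lies at the very end of the fingers, on their centre line; the grasp point (between the pads) lies 19 mm behind it; z points along the fingers, y is the line along which they close (so a half turn about z gives the same grasp; the last joint's range is limited). The gripper opens to 85 mm and grips with 20 to 120 N. Pads are 22 mm wide; open, the fingers measure 114 mm over their backs; the gripper's body (76 mm by 85 mm) begins 54 mm behind the grasp point. The pads swing forward as they close: fully open they stand 13 mm farther back than shut.
Start: joints at [-1.239, 0.521, -0.036, 1.599, 0.021, 1.021, -0.113], TCP at [244.44, 575.208, 231.291] pointing down, gripper open.
Joint ranges: [-2.91, 2.91], [-0.3, 2.13], [-1.5, 1.42], [0.17, 2.43], [-1.26, 4.41], [0.16, 1.93], [-2.52, 2.52]. Speed limits (rad/s): [1.89, 1.89, 2.39, 2.39, 3.01, 3.01, 3.01].

## Interface

Orientations are given as [roll, pitch, yaw] about the fixed x, y, z axes, in that order (R = Rz(yaw) Ry(pitch) Rx(roll)).
In Python, from bench import robot gives the robot as it stands.
- The arm moves only by the tool apply_moves, never from a script. Its arguments are lists of equal length, an entry for each row: "slide": the shift along the tool's x, y, z in units of 50 mm (1.0 is 50 mm), a list of three; "roll": the turn about the tool's z in units of 8 degrees (1.0 is 8 degrees). In form: {"slide": [[dx, dy, dz], ...], "roll": [roll, ...]}. A call has 1 to 5 rows; each row is the pose to reach, as a shift and turn from the pose commanded when the call began, along the tool's axes at that moment; what a row does not reach only later rows make up. A row lasts 1/10 s, in which the tool goes at most 50 mm and 8.59 degrees, less where a joint would pass 70% of its speed; a pose out of reach is approached as far as the arm can. A call with a gripper value outside its range is refused whole. "gripper" is the finger opening in mm, from 0 to 85.4, set as the call begins (left out, the last holds). The fingers move at their own pace and stop on an object; "newtons" is the grip in N (left out, the last holds). Time passes only in rows, so rows that repeat a pose let the fingers close. It gives the time, the measured TCP pose, the force, the opening and the grip force at its end, in the units of the state.
- robot.read_state(): the state, without advancing time (a new reading comes with each control period).
- robot.camera(name): name is "side" or "top"; returns the picture (400x640x3 uint8, red, green, blue); there is no depth.
- robot.camera_model(name): a dict with "camera_matrix" (3x3 intrinsics, pixels), "view" (4x4, takes a point from world to camera coordinates). Camera axes: x right, y down, z forward; pixel columns grow to the right and rows downward; lengths in mm; the calibration is good to about 2 mm. A picture is of the moment at which its call begins. camera_model takes no time and is no camera call.
- robot.sign_off(): hands the job in; it is judged then, once.
The state is a dict: "time": time; "q": joint angles; "dq": joint speeds; "joint_efforts": joint torques, N m; "ee_pos": TCP position; "tool_rot": TCP orientation; "wrist_force": force on the tool from outside, world axes, zero at the start; "torque": the same for the moment, N m; "finger_gap": finger opening in mm; "finger_force": force on a finger pad.
Only numpy, scipy, OpenCV 4.12 (cv2) and the standard library are available. Lean on these libraries where they do the work, as an engineer would, in place of code of your own. Each camera call takes 0.05 s, during which the arm holds its last target. There are 200 camera calls.

## Task

Put every sharpening stone that lies on the bench back into the holder: slide each one lengthwise, fully home, into the sleeve marked with its own colour. When all are in, turn the L-shaped keeper bar so that it fits the pocket in front of the sleeves and seat it flat on the pocket's floor, so that no stone can slide out. Do not knock over the water bottle.

Things in the scene. Friction and masses are not known exactly. Their poses are not given: they have to be found in the camera images.
- holder: Brown wooden holder for sharpening stones, fixed to the bench, 160 mm wide (y), 49 mm high. Origin: on the bench (z 0) under the middle of the plane of the five sleeve mouths; x points level into the sleeves, y across them, z up. The sleeves lie side by side at y = -56, -28, 0, 28, 56 mm; the body over them reaches to x = 96 mm. From x = 0 to -68 mm an open apron, 20 mm above the bench, lies before the mouths.
- mouths (a point): Middle of the plane of the five mouths, 30.5 mm above the bench; axes as the holder's. Each sleeve is 20.6 mm wide, 21 mm high (20 to 41 mm above the bench; its floor is level with the apron), 87 mm deep and closed at the back. 7.4 mm walls with round noses between them, an 8 mm roof with a round front edge over all.
- stone_yellow: Sharpening stone, yellow all over: a square stick 90 x 18 x 18 mm, about 70 g, lying flat. Origin at its centre, x along its length. Either end may go first and any long side may be up. Not every stone is there each time.
- home_yellow (a point): Where the centre of the yellow stone belongs: in the sleeve with the yellow tile (20 x 16 x 3 mm) on the roof above its mouth; the tiles' order changes. x points into the sleeve, z up. It lies 42 mm inside the mouth, 29 mm above the bench; a stone fully home touches the sleeve's back and stands 3 mm out of the mouth.
- stone_orange: Sharpening stone, orange all over: a square stick 90 x 18 x 18 mm, about 70 g, lying flat. Origin at its centre, x along its length. Either end may go first and any long side may be up. Not every stone is there each time.
- home_orange (a point): Where the centre of the orange stone belongs: in the sleeve with the orange tile (20 x 16 x 3 mm) on the roof above its mouth; the tiles' order changes. x points into the sleeve, z up. It lies 42 mm inside the mouth, 29 mm above the bench; a stone fully home touches the sleeve's back and stands 3 mm out of the mouth.
- stone_black: Sharpening stone, black all over: a square stick 90 x 18 x 18 mm, about 70 g, lying flat. Origin at its centre, x along its length. Either end may go first and any long side may be up. Not every stone is there each time.
- home_black (a point): Where the centre of the black stone belongs: in the sleeve with the black tile (20 x 16 x 3 mm) on the roof above its mouth; the tiles' order changes. x points into the sleeve, z up. It lies 42 mm inside the mouth, 29 mm above the bench; a stone fully home touches the sleeve's back and stands 3 mm out of the mouth.
- stone_green: Sharpening stone, green all over: a square stick 90 x 18 x 18 mm, about 70 g, lying flat. Origin at its centre, x along its length. Either end may go first and any long side may be up. Not every stone is there each time.
- home_green (a point): Where the centre of the green stone belongs: in the sleeve with the green tile (20 x 16 x 3 mm) on the roof above its mouth; the tiles' order changes. x points into the sleeve, z up. It lies 42 mm inside the mouth, 29 mm above the bench; a stone fully home touches the sleeve's back and stands 3 mm out of the mouth.
- stone_blue: Sharpening stone, blue all over: a square stick 90 x 18 x 18 mm, about 70 g, lying flat. Origin at its centre, x along its length. Either end may go first and any long side may be up. Not every stone is there each time.
- home_blue (a point): Where the centre of the blue stone belongs: in the sleeve with the blue tile (20 x 16 x 3 mm) on the roof above its mouth; the tiles' order changes. x points into the sleeve, z up. It lies 42 mm inside the mouth, 29 mm above the bench; a stone fully home touches the sleeve's back and stands 3 mm out of the mouth.
- keeper: Dark wooden keeper bar, L-shaped from above, 26 mm thick, 160 g. Origin: on its underside, under the middle of the grip tab; z up. Strip: x = -12 to 12, y = -72 to 56 mm; foot: x = -32 to -12, y = 26 to 56 mm; the lowest 5 mm are 1.5 mm smaller all round. Seated, it stands 14 mm above the apron; it cannot go in while a stone stands out over 8 mm, nor turned end for end.
- keeper_tab (a point): Middle of the keeper's upright aluminium grip tab, 40 mm above the keeper's underside; axes as the keeper's. The tab is 22 mm along x, 14 mm along y, 28 mm high (26 to 54 mm above the underside).
- pocket (a point): Where the keeper's origin belongs, on the floor of the L-shaped pocket in the apron, 8 mm above the bench, 12 mm below the apron; the seated keeper's axes point as this point's (and the holder's). Pocket, in the holder's frame: strip x = -35 to -8, y = -65.5 to 65.5 mm; foot x = -55 to -35, y = 32.5 to 65.5 mm. 1.5 mm play all round.
- bottle: Clear water bottle with a blue cap, 65 mm across, 207 mm high, standing on the bench to the left of the holder. Origin at its foot, z up. Only in the way.
- vice (a point): Top of the blue bench vice, fixed at the front of the bench, 147 mm high: it fills about y = -190 to 80 mm for x below 545 mm; only in the way. The bench before the holder, to its left, and beyond the vice to the right of the holder (where the keeper lies at first) is free but for the things named here.
There are look-alikes about, which are no part of the job. Of the things shaped like the stone_blue, the blue one is meant.

How it is judged (in metres and radians):
On the way, in this order (a step that is already met when the one before it is completed fails the run):
1. every stone present is fully home in the sleeve of its colour (x of stone_yellow in the frame of home_yellow between -0.004 and 0.004 m and y of stone_yellow in the frame of home_yellow between -0.004 and 0.004 m and z of stone_yellow in the frame of home_yellow between -0.005 and 0.005 m and angle between the x axis of stone_yellow and the x axis of home_yellow, either way round below 0.1 rad and x of stone_orange in the frame of home_orange between -0.004 and 0.004 m and y of stone_orange in the frame of home_orange between -0.004 and 0.004 m and z of stone_orange in the frame of home_orange between -0.005 and 0.005 m and angle between the x axis of stone_orange and the x axis of home_orange, either way round below 0.1 rad and x of stone_black in the frame of home_black between -0.004 and 0.004 m and y of stone_black in the frame of home_black between -0.004 and 0.004 m and z of stone_black in the frame of home_black between -0.005 and 0.005 m and angle between the x axis of stone_black and the x axis of home_black, either way round below 0.1 rad and x of stone_green in the frame of home_green between -0.004 and 0.004 m and y of stone_green in the frame of home_green between -0.004 and 0.004 m and z of stone_green in the frame of home_green between -0.005 and 0.005 m and angle between the x axis of stone_green and the x axis of home_green, either way round below 0.1 rad and x of stone_blue in the frame of home_blue between -0.004 and 0.004 m and y of stone_blue in the frame of home_blue between -0.004 and 0.004 m and z of stone_blue in the frame of home_blue between -0.005 and 0.005 m and angle between the x axis of stone_blue and the x axis of home_blue, either way round below 0.1 rad), for 0.2 s.
2. the keeper bar is seated flat in its pocket (x of keeper in the frame of pocket between -0.004 and 0.004 m and y of keeper in the frame of pocket between -0.004 and 0.004 m and z of keeper in the frame of pocket below 0.003 m and angle between the y axis of keeper and the y axis of pocket, either way round below 0.06 rad and angle between keeper's own z axis and vertical below 0.06 rad), for 0.2 s.
At the end, for the whole second after the job is handed in: Every stone present lies in the sleeve of its own colour, its centre within 4 mm of fully home along the sleeve; the keeper lies flat on the pocket's floor (within 3 mm) with its origin within 4 mm of the pocket point along each axis; all of them at rest and the bottle upright (all of step 1 and all of step 2 and linear speed of each of keeper, stone_yellow, stone_orange, stone_black, stone_green, stone_blue below 0.02 m/s); the robot touches nothing.
It fails at once if the water bottle is knocked over (angle between bottle's own z axis and vertical above 0.6 rad).
Of stone_yellow, stone_orange, stone_black, stone_green, stone_blue only 4 to 5 are there at a start; the rules pass over those that are not, and their reading is None.
At some moment in a run one of stone_yellow, stone_orange, stone_black, stone_green, stone_blue, keeper may be knocked a few centimetres aside while the robot is not near it.
Once in a run the grip may slacken for a moment while it holds something.
It also fails if it takes over 210 s, if anything falls off the work surface, if the arm or the gripper's body presses on something with over 40 N, if the wrist force passes 120 N, or if a joint passes its speed limit or range.

## Working session

There is one attempt and no reset: what is moved stays moved. The work goes in short steps, Python scripts to look and compute and a tool call to move; the robot and the scene stay as the last step left them, time stands still between calls to the robot, and variables do not carry over. Pictures are saved under pics/ and viewed, at most 14 in all, crops included, and the job is handed in when it is done.

Besides the shell and the picture viewer there is one more tool, called as name([rows], argument=value, ...), one row to a line, values as JSON. apply_moves: Moves the arm, as the interface text tells. Its arguments: {"type":"object","properties":{"slide":{"type":"array"},"roll":{"type":"array"},"gripper":{"type":"number"},"newtons":{"type":"number"}},"required":["slide","roll"]}

```bash
mkdir -p pics; ls; cat > look.py <<'E'
from bench import robot
import cv2,sys,numpy as np
n=sys.argv[1]
for c in ("top","side"):
    im=robot.camera(c); cv2.imwrite(f"pics/{c}_{n}.png",im[:,:,::-1])
    m=robot.camera_model(c); print(c,np.round(m["camera_matrix"],1).tolist(),np.round(m["view"],4).tolist())
s=robot.read_state(); print(s)
E
python3 look.py 0
```

```text
pics
top [[362.8, 0.0, 318.6], [0.0, 362.8, 196.1], [0.0, 0.0, 1.0]] [[-0.0173, -0.9998, -0.0015, 100.5083], [-0.9849, 0.0173, -0.1721, 571.3031], [0.1721, -0.0015, -0.9851, 1154.8638], [0.0, 0.0, 0.0, 1.0]]
side [[420.0, 0.0, 323.7], [0.0, 420.0, 201.1], [0.0, 0.0, 1.0]] [[-0.9995, 0.0257, -0.0182, 530.0037], [0.0293, 0.5487, -0.8355, 16.482], [-0.0115, -0.8357, -0.5491, 1313.477], [0.0, 0.0, 0.0, 1.0]]
{'time': 0.1, 'q': array([-1.23923783,  0.52195075, -0.03629227,  1.59991034,  0.02117236,
        1.02104953, -0.11279479]), 'dq': array([-0.00016798, -0.00231488, -0.00098781, -0.00299474, -0.00041975,
        0.00126086, -0.00105561]), 'joint_efforts': array([ 4.55452187e-03, -9.28471398e+01,  1.98461719e+00, -3.70531154e+01,
        1.81938725e-02,  5.32485239e-03,  9.30536885e-06]), 'ee_pos': array([244.3343065 , 574.97300414, 230.80049708]), 'tool_rot': array([-3.14066021e+00,  5.60371774e-05,  2.73978273e+00]), 'wrist_force': array([-0.68272588, -0.71619162, -0.78595053]), 'torque': array([ 0.02325772, -0.0037801 , -0.04164443]), 'finger_force': 0.0, 'finger_gap': 85.68641645871362}
```

View pics/top_0.png

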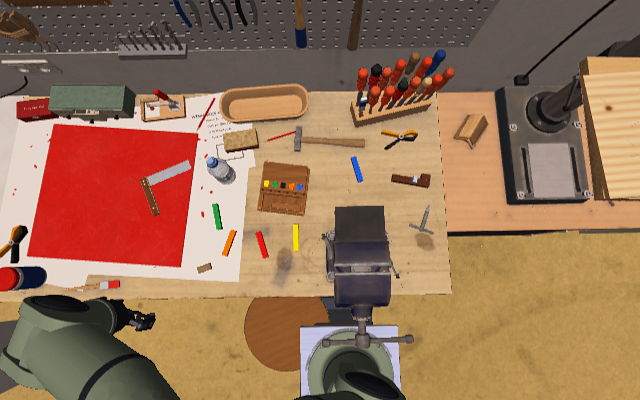

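View pics/side_0.png

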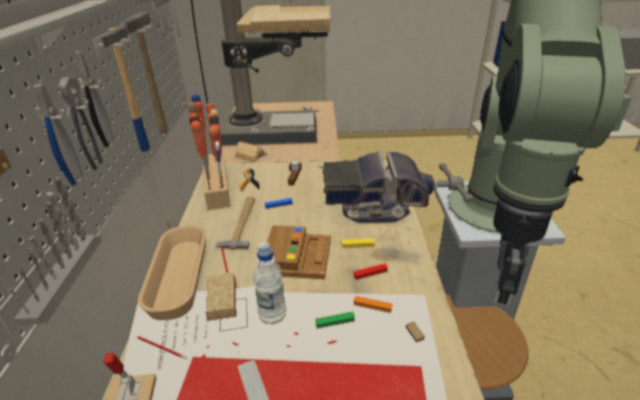

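The top view shows stones at green (217,216), orange (229,242), yellow (296,237) and blue (357,169). There is a red look-alike at (262,244). The holder is at (284,188), the keeper at (411,180) and the bottle at (219,170). I don't see a black stone, so I'm zooming in to check.

```bash
python3 - <<'E'
import cv2,numpy as np
t=cv2.imread("pics/top_0.png");s=cv2.imread("pics/side_0.png")
def c(im,x,y,w,h,W,H):return cv2.resize(im[y:y+h,x:x+w],(W,H),interpolation=cv2.INTER_CUBIC)
a=np.hstack([c(t,250,155,67,60,400,360),c(s,262,218,80,72,400,360)])
b=np.hstack([c(t,380,160,60,36,400,240),c(s,270,150,60,36,400,240)])
cv2.imwrite("pics/crop0.png",np.vstack([a,b]))
E
```

```text
(no output)
```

View pics/crop0.png

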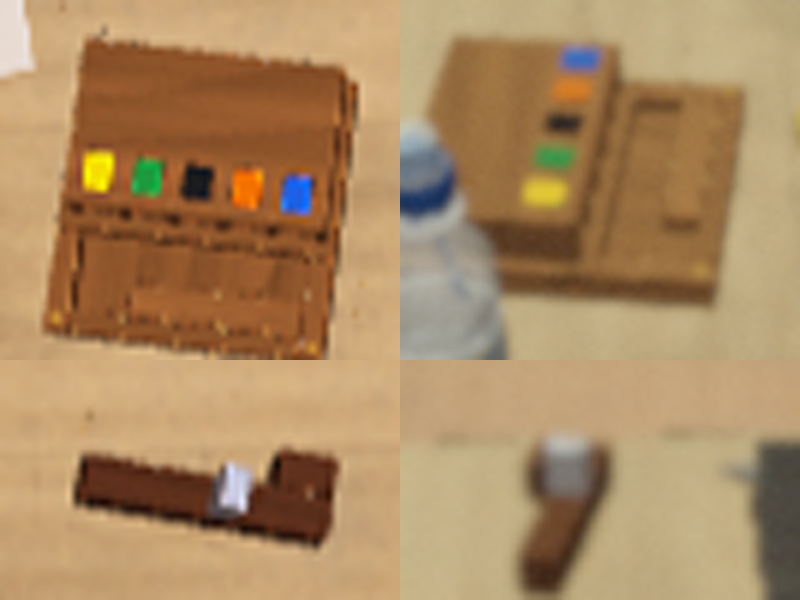

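Top crop: the tiles from left (+y) run yellow, green, black, orange, blue. The keeper lies turned about 180°, with its foot at upper right. No black stone is present. Next I'm fitting the poses.

```bash
cat > fit.py <<'E'
import cv2,numpy as np
from scipy.optimize import least_squares
from bench import robot
M={c:robot.camera_model(c) for c in("top","side")}
def proj(c,P):
    P=np.atleast_2d(np.asarray(P,float)); V=np.array(M[c]["view"]);K=np.array(M[c]["camera_matrix"])
    q=P@V[:3,:3].T+V[:3,3]; q=q@K.T; return q[:,:2]/q[:,2:]
def pose(p,L):
    L=np.atleast_2d(np.asarray(L,float));c,s=np.cos(p[2]),np.sin(p[2])
    return np.c_[p[0]+c*L[:,0]-s*L[:,1],p[1]+s*L[:,0]+c*L[:,1],L[:,2]]
def weight(im,col):
    h=cv2.cvtColor(im,cv2.COLOR_RGB2HSV).astype(float);H,S,V=h[...,0],h[...,1],h[...,2]
    lo,hi={"yellow":(25,34),"orange":(8,17),"green":(45,80),"blue":(100,125)}[col]
    m=((H>=lo)&(H<=hi)&(S>(185 if col in("orange","yellow") else 130))&(V>40)).astype(np.uint8)
    return m
def blobs(im,col):
    n,l,s,c=cv2.connectedComponentsWithStats(weight(im,col),connectivity=8)
    return [(s[i,4],c[i],l==i) for i in range(1,n) if s[i,4]>=8]
def mom(m):
    y,x=np.nonzero(m);c=np.array([x.mean(),y.mean()]);C=np.cov(np.c_[x,y].T);return c,0.5*np.arctan2(2*C[0,1],C[0,0]-C[1,1])
B=np.array([[a,b,z] for a in(-45,45) for b in(-9,9) for z in(0,18)],float)
def hullmom(uv):
    h=cv2.convexHull(uv.astype(np.float32));m=cv2.moments(h);c=np.array([m["m10"],m["m01"]])/m["m00"]
    return c,0.5*np.arctan2(2*m["mu11"],m["mu20"]-m["mu02"])
def fitstone(ob,p0,z0=0,cams=("top","side")):
    def r(p,cs=cams):
        o=[]
        for c in cs:
            k,a=hullmom(proj(c,pose(p,B+[0,0,z0])));d=a-ob[c][1];d=(d+np.pi/2)%np.pi-np.pi/2
            o+=[*(k-ob[c][0]),d*15]
        return np.array(o)
    s=least_squares(r,p0,x_scale=[10,10,.1],diff_step=1e-3);return s.x,r(s.x)
def unproj(c,uv,z):
    return least_squares(lambda p:proj(c,[p[0],p[1],z])[0]-uv,[600,0]).x
def stones(im,seeds):
    out={}
    for col in seeds:
        bs=[b for b in blobs(im["top"],col) if 40<b[0]<350 and 100<b[1][0]<450 and 100<b[1][1]<300]
        for b in bs:
            c,a=mom(b[2]);p=unproj("top",c,9)
            cs=[x for x in blobs(im["side"],col) if np.hypot(*(x[1]-proj("side",[*p,9])[0]))<15 and x[0]>40]
            if not cs: print(col,"nomatch",p,b[0]);continue
            s=max(cs,key=lambda x:x[0]);ob={"top":(c,a),"side":mom(s[2])}
            best=min((fitstone(ob,[*p,y]) for y in(0,1.5,.75,-.75)),key=lambda t:(t[1]**2).sum())
            out[col]=best[0];print(col,np.round(best[0],3),"res",np.round(best[1],2))
    return out
E
python3 - <<'E'
from fit import *
im={c:cv2.cvtColor(cv2.imread(f"pics/{c}_0.png"),cv2.COLOR_BGR2RGB) for c in M}
stones(im,["yellow","orange","green","blue"])
def T(L,s,o): return (np.array(L,float)+.5)/s-.5+o
tr=(np.array([400/67,6]),np.array([250,155]));sr=(np.array([5,5]),np.array([262,218]))
tiles=dict(yellow=56,green=28,orange=-28,blue=-56)
obs=[];
for c,k in(("top",tr),("side",sr)):
    cc={"top":[((88,40),(96,80,49)),((345,68),(96,-80,49)),((45,332),(-68,80,20)),((325,357),(-68,-80,20))],
        "side":[((455,38),(96,-80,49)),((745,87),(-68,-80,20)),((715,280),(-68,80,20))]}[c]
    obs+=[(c,T(u,*k),np.array(P),1.) for u,P in cc]
    tc={"top":{56:(98,172),28:(147,177),0:(197,183),-28:(247,188),-56:(297,194)},"side":{-56:(581,59),-28:(573,90),0:(564,122),28:(554,157),56:(545,192)}}[c]
    for y,u in tc.items():
        u=T(np.array(u)-([400,0] if c=="side" else [0,0]),*k)
        obs.append((c,u,y,2.))
obs=[(c,(u-np.array([80,0]) if c=="side" and not np.isscalar(P) else u),P,w) for c,u,P,w in obs]
def r(p,cams=("top","side")):
    o=[]
    for c,u,P,w in obs:
        if c not in cams: continue
        L=[p[3],P,52] if np.isscalar(P) else P
        o+=list(w*(proj(c,pose(p,L))[0]-u))
    return np.array(o)
for cams in (("top","side"),("top",),("side",)):
    s=least_squares(r,[620,100,0,12],args=(cams,),x_scale=[10,10,.1,10]);print(cams,np.round(s.x,3));
s=least_squares(r,[620,100,0,12]);print(np.round(r(s.x).reshape(-1,2),1).tolist())
# keeper
ka=(400/60,np.array([380,160]))
def K(u): return T(np.array(u)-[0,360],*ka)
ko=[(K((83,455)),(-12,-72,26)),(K((77,507)),(12,-72,0)),(K((320,547)),(12,56,0)),(K((336,458)),(-32,56,26)),(K((277,452)),(-32,26,26)),(K((238,465)),(0,0,54))]
f=lambda p:np.concatenate([proj("top",pose(p,P))[0]-u for u,P in ko])
s=least_squares(f,[640,-250,3.1]);print("keeper",np.round(s.x,3),np.round(f(s.x).reshape(-1,2),1).tolist())
st=T((566-400,468-360),400/60,np.array([270,150]));print("tab side pred",proj("side",pose(s.x,[0,0,45])),st)
E
```

```text
yellow [4.40155e+02 1.68866e+02 3.30000e-02] res [ 0.74 -0.13  0.05  0.14  0.94 -0.09]
orange nomatch [ 800.39406823 -164.27493084] 46
orange nomatch [591.73113427 668.44884901] 63
orange [ 4.27236e+02  3.94500e+02 -3.32000e-01] res [ 0.13  0.17 -0.07 -0.11  0.13  0.1 ]
green [5.16548e+02 4.37155e+02 2.02000e-01] res [ 0.39  0.13 -0.01 -0.07  0.33  0.03]
blue [ 6.73485e+02 -4.35290e+01  2.61000e-01] res [ 0.06  0.28 -0.01 -0.25  0.07  0.03]
('top', 'side') [ 5.92119e+02  2.13119e+02 -1.30000e-01  1.98790e+01]
('top',) [ 5.92495e+02  2.11945e+02 -1.25000e-01  1.97070e+01]
('side',) [ 5.91777e+02  2.14918e+02 -1.33000e-01  1.99970e+01]
[[-2.5, -0.5], [1.5, 0.0], [-0.7, -0.2], [-0.6, 0.9], [-0.6, 0.1], [-0.4, 0.2], [-0.5, 0.1], [-0.6, 0.3], [-0.6, 0.1], [-0.4, -2.0], [-0.1, -0.6], [0.1, 0.2], [-0.4, -1.1], [-0.4, -0.9], [-0.2, -0.5], [0.2, -0.8], [0.1, -0.5]]
keeper [ 627.465 -232.885    2.963] [[0.6, -0.6], [-0.9, -0.0], [-0.7, -0.2], [0.5, -0.8], [0.6, -1.3], [-0.0, 2.8]]
tab side pred [[294.07085872 164.01441567]] [294.475 165.775]
```

```bash
cat > plan.py <<'E'
import numpy as np
from bench import robot
H=np.array([592.2,212.9,-0.129])   # holder x,y,yaw
def hol(x,y): c,s=np.cos(H[2]),np.sin(H[2]); return [H[0]+c*x-s*y,H[1]+s*x+c*y]
def now(): s=robot.read_state(); return [*s["ee_pos"],s["tool_rot"][2]%(2*np.pi) if s["tool_rot"][2]<-1 else s["tool_rot"][2]]
def plan(wps,start=None):
    p=np.array(start or now());print("from",np.round(p,2))
    for w in wps:
        w=np.array(w,float);n=int(max(1,np.ceil(np.linalg.norm(w[:3]-p[:3])/200),np.ceil(abs(w[3]-p[3])/np.radians(38))))
        for i in range(n):
            q=p+(w-p)/(n-i);d=q-p;c,s=np.cos(p[3]),np.sin(p[3])
            sl=np.array([c*d[0]+s*d[1],s*d[0]-c*d[1],-d[2]])/50;ro=-np.degrees(d[3])/8
            sl=np.round(sl,2);ro=round(ro,2)
            print(" slide",sl.tolist(),"roll",ro,"->",np.round(q,1).tolist())
            d=sl*50;p=p+[c*d[0]+s*d[1],s*d[0]-c*d[1],-d[2],-np.radians(ro*8)]
def st(p,off): return [p[0]+off*np.cos(p[2]),p[1]+off*np.sin(p[2])]
S=dict(yellow=[440.2,168.9,.033],orange=[427.2,394.5,-.332],green=[516.5,437.2,.202],blue=[673.5,-43.5,.261])
E
python3 - <<'E'
from plan import *
from fit import unproj
print("bottle cap",unproj("top",np.array([213,160]),207), [ (k,hol(-14,y)) for k,y in(("Y",56),("B",-56))])
g=st(S["yellow"],-29);plan([[*g,160,np.pi+.033],[*g,60,np.pi+.033],[*g,3,np.pi+.033]])
E
```

```text
bottle cap [658.37417179 398.30635559] [('Y', [np.float64(585.5203064513852), np.float64(270.23569302011265)]), ('B', [np.float64(571.1123446510777), np.float64(159.16629742996423)])]
from [244.33 574.97 230.8    2.74]
 slide [-2.09, -2.06, 0.47] roll -1.04 -> [300.0, 439.3, 207.2, 2.9]
 slide [-1.76, -2.34, 0.47] roll -1.04 -> [355.7, 303.6, 183.7, 3.0]
 slide [-1.41, -2.58, 0.48] roll -1.03 -> [411.2, 167.9, 160.0, 3.2]
 slide [0.0, 0.0, 2.0] roll -0.0 -> [411.2, 167.9, 60.0, 3.2]
 slide [0.0, 0.0, 1.14] roll -0.0 -> [411.2, 167.9, 3.0, 3.2]
```

apply_moves([
  [-2.09,-2.06,0.47],
  [-2.09,-2.06,0.47],
  [-2.09,-2.06,0.47],
  [-2.09,-2.06,0.47],
  [-2.09,-2.06,0.47],
], roll=[-1.04,-1.04,-1.04,-1.04,-1.04], gripper=50, newtons=60)

```text
time: 0.6
ee_pos: [300.9, 438.8, 207.9]
tool_rot: [-3.141, 0.0, 2.883]
wrist_force: [0.3, 0.1, 0.2]
finger_gap: 50.2
finger_force: 0.0
```

apply_moves([
  [-1.76,-2.34,0.47],
  [-1.76,-2.34,0.47],
  [-1.76,-2.34,0.47],
  [-1.76,-2.34,0.47],
  [-1.76,-2.34,0.47],
], roll=[-1.04,-1.04,-1.04,-1.04,-1.04])

```text
time: 1.1
ee_pos: [355.9, 304.5, 184.4]
tool_rot: [3.141, -0.0, 3.03]
wrist_force: [-0.7, 0.9, 0.4]
finger_gap: 50.1
finger_force: 0.0
```

apply_moves([
  [-1.41,-2.58,0.48],
  [-1.41,-2.58,0.48],
  [-1.41,-2.58,0.48],
  [-1.41,-2.58,0.48],
  [-1.41,-2.58,0.48],
], roll=[-1.03,-1.03,-1.03,-1.03,-1.03])

```text
time: 1.6
ee_pos: [411.9, 168.8, 160.2]
tool_rot: [3.141, -0.0, -3.109]
wrist_force: [-0.0, -0.0, 0.1]
finger_gap: 50.4
finger_force: 0.0
```

apply_moves([
  [0,0,1],
  [0,0,2],
  [0,0,2],
  [0,0,2],
  [0,0,2],
], roll=[0,0,0,0,0])

```text
time: 2.1
ee_pos: [412.5, 169.5, 62.7]
tool_rot: [3.14, 0.003, -3.108]
wrist_force: [0.4, 0.5, 1.2]
finger_gap: 49.6
finger_force: 0.0
```

apply_moves([
  [0,0,0.6],
  [0,0,1.15],
  [0,0,1.15],
  [0,0,1.15],
  [0,0,1.15],
], roll=[0,0,0,0,0])

```text
time: 2.6
ee_pos: [412.6, 168.6, 4.9]
tool_rot: [3.14, 0.003, -3.109]
wrist_force: [-0.6, 1.1, 0.2]
finger_gap: 50.3
finger_force: 0.0
```

apply_moves([
  [0,0,0],
  [0,0,0],
  [0,0,0],
  [0,0,0],
  [0,0,0],
], roll=[0,0,0,0,0], gripper=10)

```text
time: 3.1
ee_pos: [411.9, 168.2, 3.8]
tool_rot: [3.141, 0.001, -3.109]
wrist_force: [-2.7, -1.1, 23.8]
finger_gap: 16.3
finger_force: 58.3
```

```bash
cat > v.py <<'E'
import sys,cv2,numpy as np
from fit import proj
from bench import robot
# usage: v.py name  x y z  half : crops of both cameras round a world point, with projected TCP
n=sys.argv[1];P=[float(a) for a in sys.argv[2:5]];h=int(sys.argv[5]);o=[]
for c in("top","side"):
    im=robot.camera(c)[:,:,::-1].copy();cv2.imwrite(f"pics/{c}_{n}.png",im)
    u=np.round(proj(c,P)[0]).astype(int);x,y=np.clip(u[0]-h,0,640-2*h),np.clip(u[1]-h,0,400-2*h);print(c,x,y,"scale",400/(2*h))
    o.append(cv2.resize(im[y:y+2*h,x:x+2*h],(400,400),interpolation=cv2.INTER_CUBIC))
cv2.imwrite(f"pics/v_{n}.png",np.hstack(o));s=robot.read_state();print(s["time"],s["ee_pos"],s["tool_rot"],s["finger_gap"],s["finger_force"],s["wrist_force"])
E
python3 v.py 1 430 168 10 40
```

```text
top 256 200 scale 5.0
side 321 202 scale 5.0
3.2 [411.90386788 168.1855805    3.76846244] [ 3.14109315e+00  1.15523166e-03 -3.10928952e+00] 16.429305928958367 58.302735686302185 [-3.43742293 -0.55863904 23.39635439]
```

View pics/v_1.png

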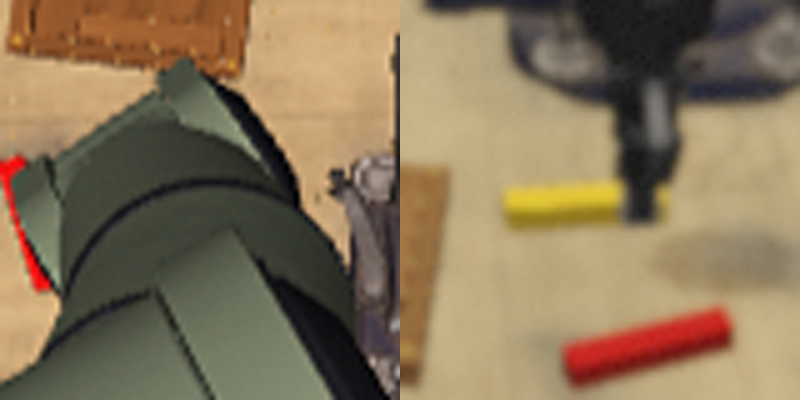

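Side crop: the yellow stone is gripped near its rear end at crop (640,195), with about 5 mm protruding behind the fingers. Next I'll lift it and carry it to the mouth.

```bash
python3 - <<'E'
from plan import *
Y=H[2]+np.pi
n=now();h=hol(-81,56)
plan([[n[0],n[1],80,n[3]],[*h,80,Y],[*h,30,Y]])
E
```

```text
from [411.9  168.19   3.77   3.17]
 slide [-0.0, 0.0, -1.52] roll -0.0 -> [411.9, 168.2, 80.0, 3.2]
 slide [-2.21, 2.14, -0.0] roll 1.16 -> [519.1, 278.9, 80.0, 3.0]
 slide [-0.0, 0.0, 1.0] roll -0.0 -> [519.1, 278.9, 30.0, 3.0]
```

apply_moves([
  [0,0,-0.2],
  [0,0,-0.8],
  [0,0,-1.55],
  [0,0,-1.55],
], roll=[0,0,0,0])

```text
time: 3.6
ee_pos: [413.1, 168.6, 84.2]
tool_rot: [3.139, 0.005, -3.11]
wrist_force: [1.0, 0.1, -2.3]
finger_gap: 16.4
finger_force: 59.8
```

apply_moves([
  [-0.6,0.6,0],
  [-1.2,1.2,0],
  [-1.8,1.8,0],
  [-2.21,2.14,0],
  [-2.21,2.14,0],
], roll=[0.3,0.6,0.9,1.16,1.16])

```text
time: 4.1
ee_pos: [520.0, 281.1, 80.0]
tool_rot: [3.14, 0.001, 3.012]
wrist_force: [-1.3, -1.2, -1.6]
finger_gap: 16.2
finger_force: 59.8
```

apply_moves([
  [0,0,0.5],
  [0,0,1],
  [0,0,1],
  [0,0,1],
  [0,0,1],
], roll=[0,0,0,0,0])

```text
time: 4.6
ee_pos: [518.9, 278.6, 31.5]
tool_rot: [3.141, 0.001, 3.012]
wrist_force: [0.9, 0.0, 0.3]
finger_gap: 16.5
finger_force: 59.8
```

```bash
python3 v.py 2 570 260 30 40; python3 - <<'E'
from fit import *
s=cv2.cvtColor(cv2.imread("pics/side_2.png"),cv2.COLOR_BGR2RGB);t=robot.read_state()
e=t["ee_pos"];yaw=t["tool_rot"][2]+np.pi
for b in blobs(s,"yellow"): print(b[0],b[1])
# front part of stone: mid line
best=max((b for b in blobs(s,"yellow") if 280<b[1][0]<350),key=lambda b:b[0]);m=best[2]
P=pose([e[0]+29*np.cos(yaw),e[1]+29*np.sin(yaw),yaw],B+[0,0,e[2]-3.8])
h=cv2.convexHull(proj("side",P).astype(np.float32))[:,0]
big=np.zeros((4000,6400),np.uint8);cv2.fillConvexPoly(big,np.round((h+.5)*10).astype(np.int32),1)
for x in range(int(h[:,0].min()),int(h[:,0].max())+1):
    c=np.nonzero(m[:,x])[0];k=np.nonzero(big[:,x*10+5])[0]
    if len(c) and len(k): print(x,"mask",c.min(),c.max(),round(c.mean(),2),"model",round(k.mean()/10-.5,2),k.min()/10,k.max()/10)
E
```

```text
top 228 159 scale 5.0
side 271 220 scale 5.0
4.7 [518.94320748 278.71096801  31.48702843] [3.14064770e+00 1.16939470e-03 3.01189943e+00] 16.304550547750786 59.755523800849915 [-0.97739039  0.97758613 -0.77318847]
20 [290.6 256.2]
97 [313.43298969 260.02061856]
302 mask 260 261 260.5 model 260.85 256.3 266.4
303 mask 258 262 260.0 model 260.95 256.4 266.5
304 mask 258 261 259.5 model 261.0 256.4 266.6
305 mask 258 261 259.5 model 261.05 256.5 266.6
306 mask 258 261 259.5 model 261.1 256.5 266.7
307 mask 258 261 259.5 model 261.15 256.6 266.7
308 mask 258 261 259.5 model 261.2 256.6 266.8
309 mask 258 261 259.5 model 261.3 256.7 266.9
310 mask 258 261 259.5 model 261.3 256.7 266.9
311 mask 258 261 259.5 model 261.4 256.8 267.0
312 mask 258 261 259.5 model 261.4 256.8 267.0
313 mask 258 261 259.5 model 261.5 256.9 267.1
314 mask 258 261 259.5 model 261.55 256.9 267.2
315 mask 258 261 259.5 model 261.6 257.0 267.2
316 mask 258 262 260.0 model 261.7 257.1 267.3
317 mask 258 262 260.0 model 261.7 257.1 267.3
318 mask 258 263 260.5 model 261.8 257.2 267.4
319 mask 259 262 260.5 model 261.8 257.2 267.4
320 mask 259 263 261.0 model 261.9 257.3 267.5
321 mask 259 263 261.0 model 261.95 257.3 267.6
322 mask 259 263 261.0 model 262.0 257.4 267.6
323 mask 259 262 260.5 model 262.05 257.4 267.7
324 mask 260 262 261.0 model 262.1 257.5 267.7
```

View pics/v_2.png

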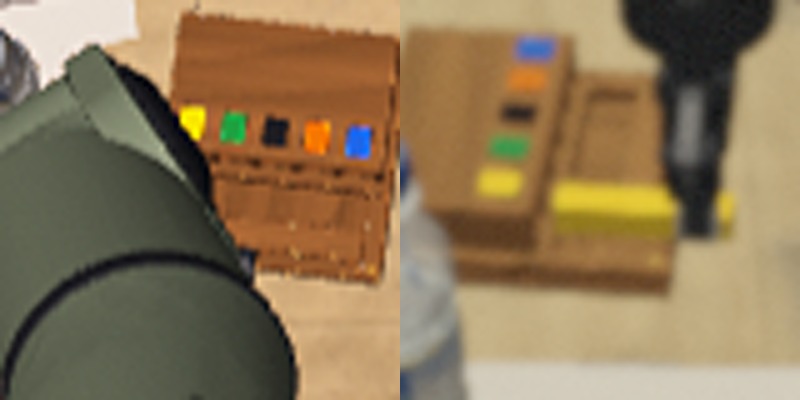

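```bash
python3 - <<'E'
from fit import *
from plan import hol,H
s=cv2.imread("pics/side_2.png").astype(float)
sat=(s[...,2]+s[...,1])/2-s[...,0]
for x in(306,310,314): print(x,sat[250:272,x].astype(int).tolist(), s[250:272,x,2].astype(int).tolist())
t=cv2.imread("pics/top_0.png").astype(float)
def cen(im,uv,f,r=5):
    x,y=np.round(uv).astype(int);p=f(im[y-r:y+r+1,x-r:x+r+1]);w=np.clip(p-np.percentile(p,60),0,None)
    Y,X=np.mgrid[y-r:y+r+1,x-r:x+r+1];
    k=np.hypot(X-uv[0],Y-uv[1])<r;w=w*k
    return np.array([(w*X).sum(),(w*Y).sum()])/w.sum()
F=dict(yellow=lambda p:(p[...,2]+p[...,1])/2-p[...,0],green=lambda p:p[...,1]-p[...,2],black=lambda p:-p.sum(2),orange=lambda p:p[...,2]-p[...,0]*1.,blue=lambda p:p[...,0]-p[...,2])
ys=dict(yellow=56,green=28,black=0,orange=-28,blue=-56)
for c,im in(("top",t),("side",cv2.imread("pics/side_0.png").astype(float))):
    ob=[];pr=lambda p:np.array([proj(c,pose([p[0],p[1],p[2]],[20,y,52]))[0] for y in ys.values()])
    g=pr(H)
    for (k,y),u in zip(ys.items(),g):
        for _ in range(2): u=cen(im,u,F[k],4)
        ob.append(u)
    ob=np.array(ob);q=least_squares(lambda p:(pr(p)-ob).ravel(),H,x_scale=[10,10,.1]).x
    print(c,np.round(q,3),np.round(pr(q)-ob,2).tolist())
E
```

```text
306 [62, 61, 61, 60, 62, 78, 110, 138, 154, 160, 158, 145, 127, 109, 108, 101, 86, 72, 67, 71, 71, 71] [135, 135, 135, 133, 138, 154, 183, 211, 225, 229, 225, 206, 172, 151, 147, 144, 144, 147, 150, 155, 158, 159]
310 [69, 71, 67, 69, 69, 73, 97, 129, 151, 162, 158, 152, 130, 114, 106, 99, 88, 75, 71, 74, 71, 71] [156, 158, 155, 151, 151, 154, 176, 204, 223, 229, 225, 209, 181, 156, 148, 148, 148, 152, 156, 162, 165, 162]
314 [68, 70, 67, 66, 68, 70, 89, 125, 150, 161, 162, 153, 137, 117, 107, 101, 92, 80, 71, 71, 69, 69] [157, 155, 154, 153, 153, 154, 169, 198, 221, 228, 227, 216, 193, 165, 150, 148, 148, 152, 155, 157, 162, 159]
top [ 5.92325e+02  2.12346e+02 -1.36000e-01] [[0.03, 0.0], [0.01, -0.1], [0.01, 0.12], [-0.01, 0.06], [-0.03, -0.08]]
side [ 5.92128e+02  2.14939e+02 -1.34000e-01] [[-0.01, 0.06], [0.03, 0.04], [-0.02, -0.11], [-0.0, 0.06], [0.01, -0.05]]
```

```bash
sed -i 's/^H=.*/H=np.array([592.2,213.6,-0.134])/' plan.py; python3 - <<'E'
from plan import *
Y=H[2]+np.pi
plan([[*hol(-81,56),25.5,Y],[*hol(-65,56),25.5,Y],[*hol(-14,56),25.5,Y]])
E
```

```text
from [518.94 278.71  31.49   3.01]
 slide [-0.01, 0.03, 0.12] roll 0.03 -> [519.4, 279.9, 25.5, 3.0]
 slide [-0.32, -0.0, -0.0] roll 0.0 -> [535.3, 277.8, 25.5, 3.0]
 slide [-1.02, -0.01, -0.0] roll 0.0 -> [585.8, 271.0, 25.5, 3.0]
```

apply_moves([
  [-0.01,0.03,0.12],
  [-0.01,0.03,0.12],
  [-0.01,0.03,0.12],
], roll=[0.03,0.03,0.03])

```text
time: 5.0
ee_pos: [519.1, 280.0, 24.2]
tool_rot: [-3.141, -0.0, 3.008]
wrist_force: [-0.0, -0.4, -1.7]
finger_gap: 16.5
finger_force: 59.8
```

apply_moves([
  [-0.1,0,0],
  [-0.2,0,0],
  [-0.32,0,0],
  [-0.32,0,0],
], roll=[0,0,0,0])

```text
time: 5.4
ee_pos: [536.1, 277.4, 24.3]
tool_rot: [3.141, 0.001, 3.007]
wrist_force: [0.3, 0.3, -1.3]
finger_gap: 16.1
finger_force: 59.8
```

apply_moves([
  [-0.1,0,-0.02],
  [-0.2,0,-0.02],
  [-0.3,0,-0.02],
  [-0.4,0,-0.02],
  [-0.5,0,-0.02],
], roll=[0,0,0,0,0])

```text
time: 5.9
ee_pos: [560.1, 274.3, 25.2]
tool_rot: [-3.141, -0.0, 3.008]
wrist_force: [-1.4, -2.2, -0.0]
finger_gap: 16.6
finger_force: 59.8
```

apply_moves([
  [-0.12,0,0],
  [-0.24,0,0],
  [-0.36,0,0],
  [-0.48,0,0],
  [-0.48,0,0],
], roll=[0,0,0,0,0])

```text
time: 6.4
ee_pos: [584.7, 270.9, 25.3]
tool_rot: [3.141, 0.001, 3.007]
wrist_force: [0.5, -3.4, -1.0]
finger_gap: 16.0
finger_force: 59.7
```

apply_moves([
  [0,0,0],
  [0,0,0],
  [0,0,0],
  [0,0,-0.06],
], roll=[0,0,0,0], gripper=40)

```text
time: 6.8
ee_pos: [583.3, 271.5, 28.2]
tool_rot: [-3.142, -0.0, 3.008]
wrist_force: [-0.5, -0.2, 1.3]
finger_gap: 40.2
finger_force: 0.0
```

apply_moves([
  [0.4,0,0],
  [0.9,0,-0.04],
  [0.9,0,-0.04],
  [0.9,0,-0.04],
], roll=[0,0,0,0])

```text
time: 7.2
ee_pos: [539.0, 277.7, 30.8]
tool_rot: [3.141, 0.001, 3.009]
wrist_force: [0.2, 0.3, -1.0]
finger_gap: 39.8
finger_force: 0.0
```

apply_moves([
  [0,0,0],
  [0,0,0],
  [0,0,0],
  [0,0,0],
  [0,0,0],
], roll=[0,0,0,0,0], gripper=0)

```text
time: 7.7
ee_pos: [539.1, 277.2, 30.2]
tool_rot: [-3.142, -0.0, 3.008]
wrist_force: [0.5, 0.2, -0.2]
finger_gap: -0.3
finger_force: 0.0
```

apply_moves([
  [-0.2,0,0],
  [-0.4,0,0],
  [-0.6,0,0],
  [-0.75,0,0],
  [-0.82,0,0],
], roll=[0,0,0,0,0])

```text
time: 8.2
ee_pos: [580.6, 271.4, 30.2]
tool_rot: [-3.142, 0.0, 3.007]
wrist_force: [-1.8, 0.8, 0.5]
finger_gap: -0.2
finger_force: 0.4
```

apply_moves([
  [-0.06,0,0],
  [-0.09,0,0],
  [-0.12,0,0],
  [-0.12,0,0],
], roll=[0,0,0,0])

```text
time: 8.6
ee_pos: [585.6, 271.1, 30.3]
tool_rot: [3.142, 0.0, 3.008]
wrist_force: [0.2, 0.4, 0.1]
finger_gap: -0.0
finger_force: 0.0
```

apply_moves([
  [-0.02,0,0],
  [-0.04,0,0],
  [-0.04,0,0],
], roll=[0,0,0])

```text
time: 8.9
ee_pos: [586.0, 271.1, 30.2]
tool_rot: [-3.141, -0.003, 3.008]
wrist_force: [-10.1, 0.4, 5.3]
finger_gap: -0.1
finger_force: 4.6
```

apply_moves([
  [0.3,0,-0.3],
  [0.6,0,-1],
  [1.2,0,-2],
  [1.6,0,-2.8],
  [1.6,0,-2.8],
], roll=[0,0,0,0,0], gripper=50)

```text
time: 9.4
ee_pos: [507.9, 283.5, 175.7]
tool_rot: [3.137, 0.005, 3.01]
wrist_force: [1.8, 0.5, -0.1]
finger_gap: 49.9
finger_force: 0.0
```

```bash
cat > f.py <<'E'
import sys
from fit import *
im={c:robot.camera(c) for c in M}
for c in im: cv2.imwrite(f"pics/{c}_last.png",im[c][:,:,::-1])
r=stones(im,["yellow","orange","green","blue"])
from plan import *
if len(sys.argv)>1 and sys.argv[1] in r:
    p=r[sys.argv[1]];g=st(p,-29);Y=np.pi+(p[2]+np.pi/2)%np.pi-np.pi/2;plan([[*g,160,Y],[*g,60,Y],[*g,5,Y]])
E
python3 f.py green
```

```text
orange nomatch [ 799.47800964 -166.41111598] 41
blue [ 6.73407e+02 -4.35360e+01  2.58000e-01] res [ 0.1   0.34 -0.   -0.3   0.12  0.02]
```

```bash
cat > side.py <<'E'
import sys
from fit import *
from plan import *
im=robot.camera("side");cv2.imwrite("pics/side_last.png",im[:,:,::-1])
for k in sys.argv[1:]:
    pc,pa=hullmom(proj("side",pose(S[k],B)))
    for b in blobs(im,k):
        if np.hypot(*(b[1]-pc))<40 and b[0]>15: print(k,"pred",pc.round(1),round(pa,2),"seen",b[0],b[1].round(1),round(mom(b[2])[1],2))
p=S[sys.argv[1]];g=st(p,-29);Y=np.pi+p[2];plan([[*g,160,Y],[*g,60,Y],[*g,5.5,Y]])
E
python3 side.py green orange
```

```text
green pred [334.7 319.5] -0.19 seen 259 [334.7 319.2] -0.19
orange pred [372.6 303.8] 0.22 seen 248 [372.5 303.6] 0.21
from [508.36 281.46 170.46   3.01]
 slide [0.8, 2.92, 0.21] roll -2.4 -> [488.1, 431.4, 160.0, 3.3]
 slide [0.0, -0.0, 2.0] roll -0.0 -> [488.1, 431.4, 60.0, 3.3]
 slide [0.0, -0.0, 1.09] roll -0.0 -> [488.1, 431.4, 5.5, 3.3]
```

apply_moves([
  [0.2,0.8,0.05],
  [0.4,1.6,0.1],
  [0.7,2.4,0.2],
  [0.8,2.92,0.21],
  [0.8,2.92,0.21],
], roll=[-0.6,-1.2,-1.8,-2.4,-2.4])

```text
time: 10.05
ee_pos: [486.3, 434.9, 157.3]
tool_rot: [3.141, -0.003, -2.933]
wrist_force: [-0.8, -0.8, 0.8]
finger_gap: 49.9
finger_force: 0.0
```

apply_moves([
  [0,0,1],
  [0,0,2],
  [0,0,2.6],
  [0,0,3.09],
  [0,0,3.09],
], roll=[0,0,0,0,0])

```text
time: 10.55
ee_pos: [486.7, 428.7, 0.7]
tool_rot: [-3.137, -0.006, -2.941]
wrist_force: [0.2, -1.0, 0.4]
finger_gap: 50.0
finger_force: 0.0
```

apply_moves([
  [0,0,0],
  [0,0,0],
  [0,0,0],
  [0,0,0],
  [0,0,0],
], roll=[0,0,0,0,0], gripper=10)

```text
time: 11.05
ee_pos: [488.8, 431.8, 6.8]
tool_rot: [3.141, 0.002, -2.941]
wrist_force: [0.0, -1.1, 7.9]
finger_gap: 16.5
finger_force: 59.6
```

```bash
python3 - <<'E'
from plan import *
Y=H[2]+np.pi
n=now();h=hol(-83,28)
plan([[n[0],n[1],80,n[3]],[*h,80,Y],[*h,27,Y],[*hol(-65,28),27,Y],[*hol(-16,28),27,Y]])
E
```

```text
from [488.83 431.84   6.8    3.34]
 slide [-0.0, 0.0, -1.46] roll -0.0 -> [488.8, 431.8, 80.0, 3.3]
 slide [0.23, -3.62, -0.0] roll 2.4 -> [513.7, 252.4, 80.0, 3.0]
 slide [0.0, 0.0, 1.06] roll -0.0 -> [513.7, 252.4, 27.0, 3.0]
 slide [-0.36, 0.0, -0.0] roll -0.0 -> [531.5, 250.0, 27.0, 3.0]
 slide [-0.98, 0.01, -0.0] roll -0.0 -> [580.1, 243.5, 27.0, 3.0]
```

apply_moves([
  [0,0,-0.2],
  [0,0,-0.8],
  [0,0,-1.46],
  [0,0,-1.46],
], roll=[0,0,0,0])

```text
time: 11.45
ee_pos: [489.9, 433.1, 83.6]
tool_rot: [3.138, 0.006, -2.941]
wrist_force: [-0.0, 0.8, -0.8]
finger_gap: 16.0
finger_force: 58.7
```

apply_moves([
  [0.06,-0.8,0],
  [0.12,-1.7,0],
  [0.18,-2.6,0],
  [0.22,-3.3,0],
  [0.23,-3.62,0],
], roll=[0.5,1.1,1.7,2.2,2.4])

```text
time: 11.95
ee_pos: [513.7, 248.1, 79.0]
tool_rot: [-3.141, 0.001, 3.002]
wrist_force: [-0.1, -0.1, 0.6]
finger_gap: 16.0
finger_force: 58.7
```

apply_moves([
  [0,0,0],
  [0,0,0.4],
  [0,0,0.7],
  [0,0,0.85],
  [0,0,0.85],
], roll=[0,0,0,0,0])

```text
time: 12.45
ee_pos: [512.2, 252.2, 34.7]
tool_rot: [-3.141, -0.002, 3.009]
wrist_force: [-0.7, 0.0, 0.2]
finger_gap: 16.2
finger_force: 58.8
```

```bash
python3 v.py 3 560 240 30 40; python3 - <<'E'
from plan import *
Y=H[2]+np.pi
n=now();h=hol(-83,28)
plan([[*h,28,Y],[*hol(-65,28),28,Y],[*hol(-16,28),28,Y]])
E
```

```text
top 234 162 scale 5.0
side 274 215 scale 5.0
12.55 [512.95349487 252.18881436  35.91440289] [-3.14154424e+00 -1.45360618e-04  3.00844481e+00] 16.650489350605415 58.75978231430054 [-0.02069895  0.65270188 -1.03788436]
from [512.95 252.19  35.91   3.01]
 slide [-0.01, 0.01, 0.16] roll 0.01 -> [513.7, 252.4, 28.0, 3.0]
 slide [-0.36, -0.0, -0.0] roll -0.0 -> [531.5, 250.0, 28.0, 3.0]
 slide [-0.98, -0.0, -0.0] roll -0.0 -> [580.1, 243.5, 28.0, 3.0]
```

View pics/v_3.png

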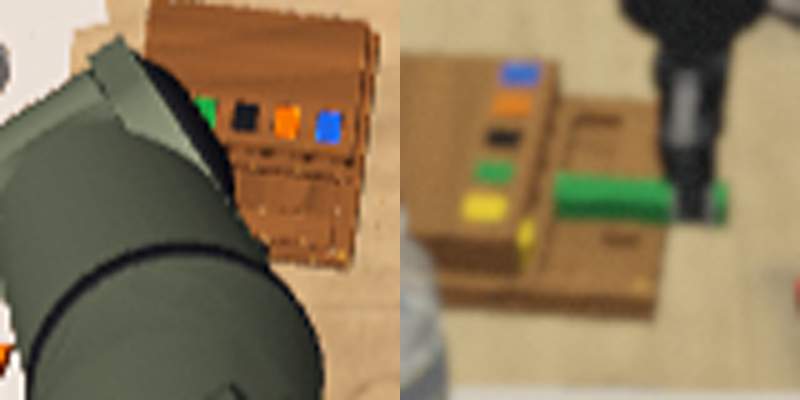

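Side crop: the yellow stone is home, showing slightly at (525,240). The green stone is level and in line with its sleeve.

apply_moves([
  [0,0,0.1],
  [-0.01,0,0.16],
  [-0.01,0,0.16],
], roll=[0,0,0])

```text
time: 12.85
ee_pos: [513.4, 251.7, 27.5]
tool_rot: [-3.141, -0.0, 3.008]
wrist_force: [0.1, -0.4, -1.7]
finger_gap: 16.0
finger_force: 58.8
```

apply_moves([
  [-0.1,0,0],
  [-0.2,0,0],
  [-0.3,0,0],
  [-0.36,0,0],
  [-0.36,0,0],
], roll=[0,0,0,0,0])

```text
time: 13.35
ee_pos: [531.8, 249.1, 27.8]
tool_rot: [3.142, 0.0, 3.007]
wrist_force: [-0.7, 0.3, -1.1]
finger_gap: 16.4
finger_force: 58.8
```

apply_moves([
  [-0.1,0,0],
  [-0.2,0,0],
  [-0.3,0,0],
  [-0.4,0,0],
  [-0.5,0,0],
], roll=[0,0,0,0,0])

```text
time: 13.85
ee_pos: [556.6, 245.9, 27.8]
tool_rot: [-3.142, 0.0, 3.008]
wrist_force: [0.1, 0.0, -0.8]
finger_gap: 16.7
finger_force: 58.8
```

apply_moves([
  [-0.12,0,0],
  [-0.24,0,0],
  [-0.36,0,0],
  [-0.47,0,0],
  [-0.47,0,0],
], roll=[0,0,0,0,0])

```text
time: 14.35
ee_pos: [580.1, 242.6, 27.8]
tool_rot: [3.142, 0.0, 3.007]
wrist_force: [0.3, 0.2, 0.1]
finger_gap: 16.4
finger_force: 58.8
```

apply_moves([
  [0,0,0],
  [0,0,0],
  [0,0,0],
  [0,0,-0.06],
], roll=[0,0,0,0], gripper=40)

```text
time: 14.75
ee_pos: [579.1, 242.9, 30.7]
tool_rot: [-3.141, -0.0, 3.008]
wrist_force: [0.2, -0.3, -0.4]
finger_gap: 39.9
finger_force: 0.0
```

apply_moves([
  [0.4,0,0],
  [0.9,0,0],
  [0.9,0,0],
  [0.9,0,0],
], roll=[0,0,0,0])

```text
time: 15.15
ee_pos: [534.9, 249.2, 31.2]
tool_rot: [3.141, 0.0, 3.008]
wrist_force: [1.2, 0.5, 0.0]
finger_gap: 40.1
finger_force: 0.0
```

apply_moves([
  [0,0,0],
  [0,0,0],
  [0,0,0],
  [0,0,0],
  [0,0,0],
], roll=[0,0,0,0,0], gripper=0)

```text
time: 15.65
ee_pos: [534.9, 248.8, 30.7]
tool_rot: [-3.142, -0.0, 3.008]
wrist_force: [-0.7, -0.5, -0.7]
finger_gap: 0.1
finger_force: 0.0
```

apply_moves([
  [-0.25,0,0],
  [-0.5,0,0],
  [-0.7,0,0],
  [-0.85,0,0],
  [-0.9,0,0],
], roll=[0,0,0,0,0])

```text
time: 16.15
ee_pos: [580.4, 242.4, 30.7]
tool_rot: [-3.142, 0.0, 3.007]
wrist_force: [-0.2, 0.1, -0.0]
finger_gap: -0.2
finger_force: 0.2
```

apply_moves([
  [-0.02,0,0],
  [-0.04,0,0],
  [-0.06,0,0],
  [-0.06,0,0],
], roll=[0,0,0,0])

```text
time: 16.55
ee_pos: [582.1, 242.6, 30.8]
tool_rot: [-3.141, -0.0, 3.008]
wrist_force: [-1.3, 0.1, 0.2]
finger_gap: 0.1
finger_force: 0.8
```

apply_moves([
  [-0.02,0,0],
  [-0.03,0,0],
  [-0.03,0,0],
], roll=[0,0,0])

```text
time: 16.85
ee_pos: [582.2, 242.6, 30.7]
tool_rot: [-3.141, -0.003, 3.009]
wrist_force: [-10.9, 1.2, 6.8]
finger_gap: -0.5
finger_force: 5.4
```

apply_moves([
  [0.4,0,-0.3],
  [0.8,0,-1],
  [1.3,0,-2],
  [1.6,0,-2.6],
  [1.6,0,-2.6],
], roll=[0,0,0,0,0], gripper=50)

```text
time: 17.35
ee_pos: [504.6, 254.6, 165.5]
tool_rot: [3.137, 0.005, 3.009]
wrist_force: [1.8, -0.0, -0.2]
finger_gap: 50.2
finger_force: 0.0
```

```bash
sed -i 's/^H=.*/H=np.array([592.2,212.8,-0.134])/' plan.py; python3 side.py orange blue
```

```text
orange pred [372.6 303.8] 0.22 seen 249 [372.5 303.6] 0.21
blue pred [278.2 202.7] -0.17 seen 112 [278.5 202.6] -0.18
from [504.88 253.94 163.35   3.01]
 slide [2.48, 2.7, 0.07] roll 1.43 -> [399.8, 404.0, 160.0, 2.8]
 slide [-0.0, -0.0, 2.0] roll -0.0 -> [399.8, 404.0, 60.0, 2.8]
 slide [-0.0, -0.0, 1.09] roll -0.0 -> [399.8, 404.0, 5.5, 2.8]
```

apply_moves([
  [0.6,0.65,0],
  [1.3,1.4,0],
  [2,2.2,0.07],
  [2.48,2.7,0.07],
  [2.48,2.7,0.07],
], roll=[0.3,0.7,1.1,1.43,1.43])

```text
time: 17.9
ee_pos: [395.7, 407.8, 156.1]
tool_rot: [-3.142, -0.002, 2.814]
wrist_force: [0.8, -0.9, -0.5]
finger_gap: 50.4
finger_force: 0.0
```

apply_moves([
  [0,0,0.8],
  [0,0,1.6],
  [0,0,2.2],
  [0,0,2.7],
  [0,0,2.95],
], roll=[0,0,0,0,0])

```text
time: 18.4
ee_pos: [399.3, 401.8, 7.0]
tool_rot: [-3.138, -0.001, 2.808]
wrist_force: [0.4, -0.9, 0.6]
finger_gap: 49.8
finger_force: 0.0
```

apply_moves([
  [0,0,0.1],
  [0,0,0.1],
  [0,0,0.1],
], roll=[0,0,0])

```text
time: 18.7
ee_pos: [400.2, 403.6, 5.8]
tool_rot: [3.14, 0.001, 2.808]
wrist_force: [-0.6, 0.5, 0.2]
finger_gap: 50.1
finger_force: 0.0
```

apply_moves([
  [0,0,0],
  [0,0,0],
  [0,0,0],
  [0,0,0],
  [0,0,0],
], roll=[0,0,0,0,0], gripper=10)

```text
time: 19.2
ee_pos: [399.9, 403.6, 5.7]
tool_rot: [3.141, 0.0, 2.808]
wrist_force: [-2.0, -1.3, 11.5]
finger_gap: 16.3
finger_force: 58.9
```

```bash
cat > carry.py <<'E'
import sys
from plan import *
y=float(sys.argv[1]);z=float(sys.argv[2]);zc=float(sys.argv[3]);Y=H[2]+np.pi
n=now();h=hol(-83,y)
plan([[n[0],n[1],zc,n[3]],[*h,zc,Y],[*h,z+8,Y],[*h,z,Y],[*hol(-65,y),z,Y],[*hol(-16,y),z,Y]])
E
python3 carry.py -28 28 80
```

```text
from [399.95 403.62   5.72   2.81]
 slide [0.0, 0.0, -1.49] roll -0.0 -> [399.9, 403.6, 80.0, 2.8]
 slide [-1.68, -1.61, 0.0] roll -0.71 -> [453.1, 299.9, 80.1, 2.9]
 slide [-1.52, -1.77, 0.0] roll -0.72 -> [506.2, 196.1, 80.0, 3.0]
 slide [0.0, -0.0, 0.88] roll 0.0 -> [506.2, 196.1, 36.0, 3.0]
 slide [0.0, -0.0, 0.16] roll 0.0 -> [506.2, 196.1, 28.0, 3.0]
 slide [-0.36, -0.0, 0.0] roll 0.0 -> [524.0, 193.7, 28.0, 3.0]
 slide [-0.98, -0.0, 0.0] roll 0.0 -> [572.6, 187.2, 28.0, 3.0]
```

apply_moves([
  [0,0,-0.2],
  [0,0,-0.8],
  [0,0,-1.49],
  [0,0,-1.49],
], roll=[0,0,0,0])

```text
time: 19.6
ee_pos: [401.2, 404.8, 83.8]
tool_rot: [3.136, 0.002, 2.808]
wrist_force: [0.4, 0.5, -0.1]
finger_gap: 16.2
finger_force: 59.0
```

apply_moves([
  [-0.5,-0.5,0],
  [-1.1,-1.05,0],
  [-1.68,-1.61,0],
  [-1.68,-1.61,0],
], roll=[-0.2,-0.4,-0.71,-0.71])

```text
time: 20.0
ee_pos: [455.4, 294.1, 79.5]
tool_rot: [-3.139, 0.001, 2.902]
wrist_force: [-0.7, 1.3, -1.2]
finger_gap: 16.5
finger_force: 59.0
```

apply_moves([
  [-0.5,-0.6,0],
  [-1,-1.2,0],
  [-1.4,-1.6,0],
  [-1.52,-1.77,0],
  [-1.52,-1.77,0],
], roll=[-0.2,-0.4,-0.6,-0.72,-0.72])

```text
time: 20.5
ee_pos: [506.7, 194.3, 79.4]
tool_rot: [-3.141, 0.0, 3.005]
wrist_force: [-0.2, -0.4, -0.0]
finger_gap: 16.1
finger_force: 59.0
```

apply_moves([
  [0,0,0.3],
  [0,0,0.6],
  [0,0,0.8],
  [0,0,0.88],
  [0,0,0.88],
], roll=[0,0,0,0,0])

```text
time: 21.0
ee_pos: [505.6, 196.4, 35.0]
tool_rot: [-3.141, -0.001, 3.008]
wrist_force: [-0.3, 0.1, 0.1]
finger_gap: 16.4
finger_force: 59.0
```

```bash
python3 carry.py -28 27 36
```

```text
from [505.65 196.44  34.99   3.01]
 slide [0.0, 0.0, -0.02] roll -0.0 -> [505.6, 196.4, 36.0, 3.0]
 slide [-0.01, -0.0, -0.0] roll 0.01 -> [506.2, 196.1, 36.0, 3.0]
 slide [-0.0, -0.0, 0.02] roll -0.0 -> [506.2, 196.1, 35.0, 3.0]
 slide [-0.0, -0.0, 0.16] roll -0.0 -> [506.2, 196.1, 27.0, 3.0]
 slide [-0.36, -0.0, -0.0] roll -0.0 -> [524.0, 193.7, 27.0, 3.0]
 slide [-0.98, -0.0, -0.0] roll -0.0 -> [572.6, 187.2, 27.0, 3.0]
```

apply_moves([
  [0,0,0.1],
  [-0.01,0,0.16],
  [-0.01,0,0.16],
], roll=[0,0,0])

```text
time: 21.3
ee_pos: [506.6, 195.9, 27.1]
tool_rot: [-3.141, -0.0, 3.008]
wrist_force: [0.2, -0.1, -0.0]
finger_gap: 16.4
finger_force: 59.0
```

apply_moves([
  [-0.1,0,0],
  [-0.2,0,0],
  [-0.3,0,0],
  [-0.36,0,0],
  [-0.36,0,0],
], roll=[0,0,0,0,0])

```text
time: 21.8
ee_pos: [524.9, 193.3, 27.3]
tool_rot: [3.142, 0.0, 3.007]
wrist_force: [-0.1, -1.2, 0.2]
finger_gap: 16.4
finger_force: 59.0
```

apply_moves([
  [-0.1,0,0],
  [-0.2,0,0],
  [-0.3,0,0],
  [-0.4,0,0],
  [-0.5,0,0],
], roll=[0,0,0,0,0])

```text
time: 22.3
ee_pos: [549.6, 190.1, 27.3]
tool_rot: [-3.142, -0.0, 3.008]
wrist_force: [-0.3, -0.5, -1.1]
finger_gap: 16.3
finger_force: 59.0
```

apply_moves([
  [-0.12,0,0],
  [-0.24,0,0],
  [-0.36,0,0],
  [-0.48,0,0],
  [-0.48,0,0],
], roll=[0,0,0,0,0])

```text
time: 22.8
ee_pos: [573.8, 186.7, 27.3]
tool_rot: [3.142, 0.0, 3.007]
wrist_force: [-0.4, -0.6, -0.3]
finger_gap: 16.4
finger_force: 59.0
```

apply_moves([
  [0,0,0],
  [0,0,0],
  [0,0,0],
  [0,0,-0.06],
], roll=[0,0,0,0], gripper=40)

```text
time: 23.2
ee_pos: [572.7, 187.0, 30.2]
tool_rot: [-3.141, -0.0, 3.008]
wrist_force: [0.5, -0.5, -0.0]
finger_gap: 40.1
finger_force: 0.0
```

apply_moves([
  [0.4,0,0],
  [0.9,0,0],
  [0.9,0,0],
  [0.9,0,0],
], roll=[0,0,0,0])

```text
time: 23.6
ee_pos: [528.5, 193.2, 30.7]
tool_rot: [3.141, 0.0, 3.008]
wrist_force: [-0.0, -0.2, -0.8]
finger_gap: 39.8
finger_force: 0.0
```

apply_moves([
  [0,0,0],
  [0,0,0],
  [0,0,0],
  [0,0,0],
  [0,0,0],
], roll=[0,0,0,0,0], gripper=0)

```text
time: 24.1
ee_pos: [528.4, 192.9, 30.2]
tool_rot: [-3.142, -0.0, 3.008]
wrist_force: [0.0, 0.0, -0.1]
finger_gap: -0.1
finger_force: 0.0
```

apply_moves([
  [-0.25,0,0],
  [-0.5,0,0],
  [-0.7,0,0],
  [-0.83,0,0],
  [-0.88,0,0],
], roll=[0,0,0,0,0])

```text
time: 24.6
ee_pos: [572.7, 186.8, 30.2]
tool_rot: [-3.142, 0.0, 3.007]
wrist_force: [0.1, -0.3, 0.2]
finger_gap: 0.3
finger_force: 0.2
```

apply_moves([
  [-0.02,0,0],
  [-0.04,0,0],
  [-0.06,0,0],
  [-0.06,0,0],
], roll=[0,0,0,0])

```text
time: 25.0
ee_pos: [574.5, 186.8, 30.2]
tool_rot: [-3.141, -0.001, 3.008]
wrist_force: [-3.0, 0.6, 1.3]
finger_gap: -0.1
finger_force: 1.5
```

apply_moves([
  [-0.02,0,0],
  [-0.03,0,0],
  [-0.03,0,0],
], roll=[0,0,0])

```text
time: 25.3
ee_pos: [574.6, 186.8, 30.1]
tool_rot: [-3.141, -0.003, 3.009]
wrist_force: [-12.1, 0.4, 7.7]
finger_gap: 0.0
finger_force: 6.2
```

apply_moves([
  [0.3,0,-0.5],
  [0.4,0,-1.3],
  [0.4,0,-2.2],
  [0.4,0,-3],
  [0.4,0,-3.6],
], roll=[0,0,0,0,0], gripper=50)

```text
time: 25.8
ee_pos: [557.1, 189.3, 213.2]
tool_rot: [3.14, 0.002, 3.008]
wrist_force: [-0.8, -0.2, -0.1]
finger_gap: 49.9
finger_force: 0.0
```

```bash
python3 f.py blue; python3 side.py blue
```

```text
orange nomatch [ 799.64100244 -166.07616241] 42
orange nomatch [588.41207198 666.65025208] 64
blue [ 6.73389e+02 -4.35560e+01  2.63000e-01] res [ 0.07  0.31 -0.03 -0.27  0.08  0.08]
from [558.44 189.81 214.62   3.01]
 slide [-1.18, -2.27, 0.55] roll -1.42 -> [601.9, 69.4, 187.3, 3.2]
 slide [-0.72, -2.46, 0.54] roll -1.42 -> [645.4, -51.1, 160.0, 3.4]
 slide [0.0, -0.0, 2.0] roll -0.0 -> [645.4, -51.1, 60.0, 3.4]
 slide [0.0, -0.0, 1.1] roll -0.0 -> [645.4, -51.1, 5.0, 3.4]
blue pred [278.2 202.7] -0.17 seen 113 [278.5 202.6] -0.18
from [557.52 189.48 212.22   3.01]
 slide [-1.19, -2.27, 0.52] roll -1.41 -> [601.5, 69.3, 186.1, 3.2]
 slide [-0.73, -2.45, 0.52] roll -1.42 -> [645.5, -51.0, 160.0, 3.4]
 slide [0.0, -0.0, 2.0] roll 0.0 -> [645.5, -51.0, 60.0, 3.4]
 slide [0.0, -0.0, 1.09] roll 0.0 -> [645.5, -51.0, 5.5, 3.4]
```

apply_moves([
  [-0.3,-0.6,0],
  [-0.6,-1.2,0],
  [-0.9,-1.8,0.2],
  [-1.19,-2.27,0.4],
  [-1.19,-2.27,0.52],
], roll=[-0.3,-0.7,-1.1,-1.41,-1.41])

```text
time: 26.45
ee_pos: [600.9, 64.2, 182.3]
tool_rot: [-3.14, -0.002, -3.082]
wrist_force: [-0.6, 0.4, -0.4]
finger_gap: 49.8
finger_force: 0.0
```

apply_moves([
  [-0.2,-0.6,0.1],
  [-0.4,-1.3,0.3],
  [-0.6,-1.9,0.5],
  [-0.73,-2.45,0.52],
  [-0.73,-2.45,0.52],
], roll=[-0.3,-0.7,-1.1,-1.42,-1.42])

```text
time: 26.95
ee_pos: [644.4, -55.3, 156.5]
tool_rot: [-3.141, -0.002, -2.884]
wrist_force: [-1.0, 0.4, -0.0]
finger_gap: 49.9
finger_force: 0.0
```

apply_moves([
  [0,0,0.5],
  [0,0,1.1],
  [0,0,1.7],
  [0,0,2.3],
  [0,0,2.6],
], roll=[0,0,0,0,0])

```text
time: 27.45
ee_pos: [642.9, -50.0, 25.2]
tool_rot: [3.14, -0.003, -2.88]
wrist_force: [0.4, -0.6, -0.5]
finger_gap: 50.0
finger_force: 0.0
```

apply_moves([
  [0,0,0.2],
  [0,0,0.35],
  [0,0,0.45],
  [0,0,0.45],
  [0,0,0.45],
], roll=[0,0,0,0,0])

```text
time: 27.95
ee_pos: [645.0, -51.2, 6.5]
tool_rot: [-3.141, 0.001, -2.88]
wrist_force: [-0.2, -0.3, 0.6]
finger_gap: 50.2
finger_force: 0.0
```

```bash
python3 v.py 4 650 -50 10 40; python3 side.py blue
```

```text
top 319 135 scale 5.0
side 246 161 scale 5.0
28.05 [645.00472847 -51.25882871   6.52140925] [-3.14128162e+00  9.30305912e-04 -2.88034713e+00] 49.94215350463677 0.0 [ 0.03264017 -0.1055885  -0.76986863]
blue pred [278.2 202.7] -0.17 seen 82 [275.1 203.2] -0.17
from [644.98 -51.23   6.45   3.4 ]
 slide [-0.01, 0.0, -3.07] roll 0.0 -> [645.5, -51.0, 160.0, 3.4]
 slide [-0.0, 0.0, 2.0] roll 0.0 -> [645.5, -51.0, 60.0, 3.4]
 slide [-0.0, 0.0, 1.09] roll 0.0 -> [645.5, -51.0, 5.5, 3.4]
```

View pics/v_4.png

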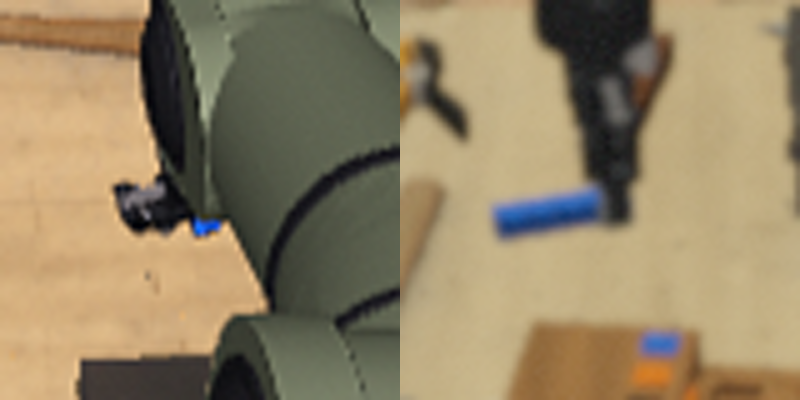

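Side crop: the fingers straddle the rear of the blue stone as planned, so I'm closing.

apply_moves([
  [0,0,0],
  [0,0,0],
  [0,0,0],
  [0,0,0],
  [0,0,0],
], roll=[0,0,0,0,0], gripper=10)

```text
time: 28.6
ee_pos: [644.8, -51.3, 6.2]
tool_rot: [-3.141, 0.0, -2.88]
wrist_force: [-1.8, 0.1, 5.4]
finger_gap: 16.5
finger_force: 59.3
```

apply_moves([
  [0,0,-0.3],
  [0,0,-1.1],
  [0,0,-2],
  [0,0,-2.9],
  [0,0,-3.4],
], roll=[0,0,0,0,0])

```text
time: 29.1
ee_pos: [645.6, -51.3, 180.7]
tool_rot: [-3.14, 0.004, -2.88]
wrist_force: [0.1, 0.8, -1.5]
finger_gap: 15.9
finger_force: 58.7
```

```bash
python3 - <<'E'
from plan import *
print(now());Y=H[2]+np.pi;h=hol(-83,-56)
plan([[610,60,200,3.25],[*h,180,Y],[*h,60,Y],[*h,36,Y]])
E
```

```text
[np.float64(645.5823606707323), np.float64(-51.25111569718603), np.float64(180.74145539945604), np.float64(3.402829561785388)]
from [645.58 -51.25 180.74   3.4 ]
 slide [0.11, 2.33, -0.39] roll 1.09 -> [610.0, 60.0, 200.0, 3.2]
 slide [1.91, 2.39, 0.4] roll 1.74 -> [502.5, 168.4, 180.0, 3.0]
 slide [-0.0, 0.0, 2.4] roll 0.0 -> [502.5, 168.4, 60.0, 3.0]
 slide [-0.0, 0.0, 0.48] roll 0.0 -> [502.5, 168.4, 36.0, 3.0]
```

apply_moves([
  [0.03,0.6,-0.2],
  [0.06,1.2,-0.4],
  [0.1,1.8,-0.45],
  [0.11,2.33,-0.45],
  [0.11,2.33,-0.45],
], roll=[0.3,0.6,0.9,1.09,1.09])

```text
time: 29.6
ee_pos: [608.2, 64.2, 199.6]
tool_rot: [3.14, 0.001, -3.028]
wrist_force: [-0.3, 0.2, -0.4]
finger_gap: 16.3
finger_force: 58.8
```

apply_moves([
  [0.5,0.6,0.1],
  [1,1.2,0.2],
  [1.5,1.8,0.3],
  [1.8,2.25,0.4],
  [1.91,2.39,0.4],
], roll=[0.4,0.9,1.3,1.6,1.74])

```text
time: 30.1
ee_pos: [499.4, 170.2, 178.7]
tool_rot: [3.141, -0.001, 3.009]
wrist_force: [0.3, 0.2, -0.3]
finger_gap: 16.3
finger_force: 58.8
```

apply_moves([
  [0,0,0],
  [0,0,0.5],
  [0,0,1],
  [0,0,1.6],
  [0,0,2.1],
], roll=[0,0,0,0,0])

```text
time: 30.6
ee_pos: [502.1, 167.0, 72.5]
tool_rot: [-3.141, 0.001, 3.007]
wrist_force: [0.2, -0.0, -1.2]
finger_gap: 16.2
finger_force: 58.9
```

apply_moves([
  [0,0,0.3],
  [0,0,0.5],
  [0,0,0.6],
  [0,0,0.6],
  [0,0,0.6],
], roll=[0,0,0,0,0])

```text
time: 31.1
ee_pos: [501.8, 168.3, 44.0]
tool_rot: [3.141, 0.001, 3.008]
wrist_force: [0.4, 0.2, -0.5]
finger_gap: 16.5
finger_force: 58.9
```

```bash
python3 carry.py -56 27.8 40; python3 v.py 5 560 165 30 40
```

```text
from [501.78 168.28  44.01   3.01]
 slide [0.0, 0.0, 0.08] roll -0.0 -> [501.8, 168.3, 40.0, 3.0]
 slide [-0.01, 0.0, 0.0] roll 0.0 -> [502.5, 168.4, 40.0, 3.0]
 slide [-0.0, 0.0, 0.08] roll 0.0 -> [502.5, 168.4, 35.8, 3.0]
 slide [-0.0, 0.0, 0.16] roll 0.0 -> [502.5, 168.4, 27.8, 3.0]
 slide [-0.36, 0.0, 0.0] roll 0.0 -> [520.3, 166.0, 27.8, 3.0]
 slide [-0.98, 0.0, 0.0] roll 0.0 -> [568.9, 159.4, 27.8, 3.0]
top 257 161 scale 5.0
side 274 197 scale 5.0
31.2 [501.69289306 168.37434073  44.02934224] [3.14107426e+00 9.88713014e-04 3.00785555e+00] 16.16347767827731 58.870351910591125 [-0.46716921  0.92244096 -0.99896556]
```

View pics/v_5.png

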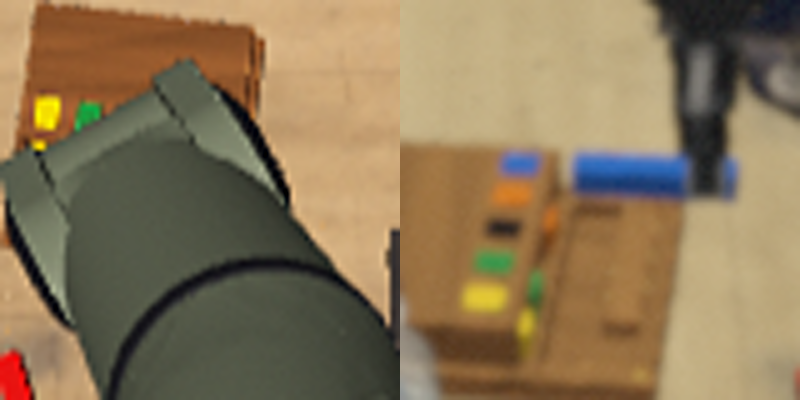

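Side crop: yellow, green and orange are home and show equally at their mouths. The blue stone is held level before the right-hand sleeve, so I'm inserting it.

apply_moves([
  [0,0,0.1],
  [-0.02,0,0.25],
  [-0.02,0,0.32],
  [-0.02,0,0.32],
], roll=[0,0,0,0])

```text
time: 31.6
ee_pos: [502.0, 168.1, 26.6]
tool_rot: [-3.141, -0.001, 3.008]
wrist_force: [-0.0, -0.8, -1.1]
finger_gap: 16.5
finger_force: 58.9
```

apply_moves([
  [-0.1,0,0],
  [-0.2,0,0],
  [-0.3,0,0],
  [-0.36,0,0],
  [-0.36,0,0],
], roll=[0,0,0,0,0])

```text
time: 32.1
ee_pos: [520.6, 165.5, 27.3]
tool_rot: [3.142, 0.0, 3.007]
wrist_force: [-0.2, 0.1, -1.4]
finger_gap: 16.2
finger_force: 58.9
```

apply_moves([
  [-0.1,0,0],
  [-0.2,0,0],
  [-0.3,0,0],
  [-0.4,0,0],
  [-0.5,0,0],
], roll=[0,0,0,0,0])

```text
time: 32.6
ee_pos: [545.3, 162.3, 27.3]
tool_rot: [-3.142, -0.0, 3.008]
wrist_force: [0.4, -0.7, -1.6]
finger_gap: 16.2
finger_force: 58.9
```

apply_moves([
  [-0.12,0,0],
  [-0.24,0,0],
  [-0.36,0,0],
  [-0.47,0,0],
  [-0.47,0,0],
], roll=[0,0,0,0,0])

```text
time: 33.1
ee_pos: [568.9, 159.1, 27.2]
tool_rot: [3.142, 0.0, 3.007]
wrist_force: [0.8, 0.0, -0.9]
finger_gap: 16.1
finger_force: 58.9
```

apply_moves([
  [0,0,0],
  [0,0,0],
  [0,0,0],
  [0,0,-0.06],
], roll=[0,0,0,0], gripper=40)

```text
time: 33.5
ee_pos: [567.8, 159.3, 30.2]
tool_rot: [-3.141, -0.001, 3.008]
wrist_force: [0.5, -0.7, 0.5]
finger_gap: 40.0
finger_force: 0.0
```

apply_moves([
  [0.4,0,0],
  [0.9,0,0],
  [0.9,0,0],
  [0.9,0,0],
], roll=[0,0,0,0])

```text
time: 33.9
ee_pos: [523.7, 165.5, 30.7]
tool_rot: [3.141, 0.0, 3.008]
wrist_force: [0.3, -0.3, 1.1]
finger_gap: 39.9
finger_force: 0.0
```

apply_moves([
  [0,0,0],
  [0,0,0],
  [0,0,0],
  [0,0,0],
  [0,0,0],
], roll=[0,0,0,0,0], gripper=0)

```text
time: 34.4
ee_pos: [523.6, 165.2, 30.2]
tool_rot: [-3.142, -0.0, 3.008]
wrist_force: [-0.4, -0.7, -0.0]
finger_gap: -0.2
finger_force: 0.0
```

apply_moves([
  [-0.25,0,0],
  [-0.5,0,0],
  [-0.7,0,0],
  [-0.86,0,0],
  [-0.91,0,0],
], roll=[0,0,0,0,0])

```text
time: 34.9
ee_pos: [569.2, 159.0, 30.2]
tool_rot: [3.142, 0.0, 3.007]
wrist_force: [-1.0, -0.3, 0.6]
finger_gap: -0.2
finger_force: 0.4
```

apply_moves([
  [-0.02,0,0],
  [-0.04,0,0],
  [-0.06,0,0],
  [-0.06,0,0],
], roll=[0,0,0,0])

```text
time: 35.3
ee_pos: [570.7, 159.0, 30.2]
tool_rot: [-3.141, -0.002, 3.008]
wrist_force: [-5.0, 0.8, 2.8]
finger_gap: -0.3
finger_force: 2.4
```

apply_moves([
  [-0.02,0,0],
  [-0.02,0,0],
], roll=[0,0])

```text
time: 35.5
ee_pos: [570.8, 159.0, 30.1]
tool_rot: [-3.141, -0.003, 3.009]
wrist_force: [-9.5, 0.4, 6.0]
finger_gap: -0.2
finger_force: 5.2
```

All four stones stopped against the sleeve backs. Lifting away to re-measure the keeper.

apply_moves([
  [0.3,0,-0.5],
  [0.4,0,-1.3],
  [0.4,0,-2.2],
  [0.4,0,-3],
  [0.4,0,-3.6],
], roll=[0,0,0,0,0], gripper=50)

```text
time: 36.0
ee_pos: [553.0, 161.6, 213.2]
tool_rot: [3.141, 0.002, 3.008]
wrist_force: [0.5, -0.4, -0.8]
finger_gap: 49.7
finger_force: 0.0
```

```bash
python3 v.py 6 627 -233 20 32
```

```text
top 381 148 scale 6.25
side 263 138 scale 6.25
36.1 [554.40256034 161.99813928 214.49834983] [3.13859127 0.00578835 3.00777978] 49.868199918144846 0.0 [0.46504241 0.55282793 0.25477459]
```

View pics/v_6.png

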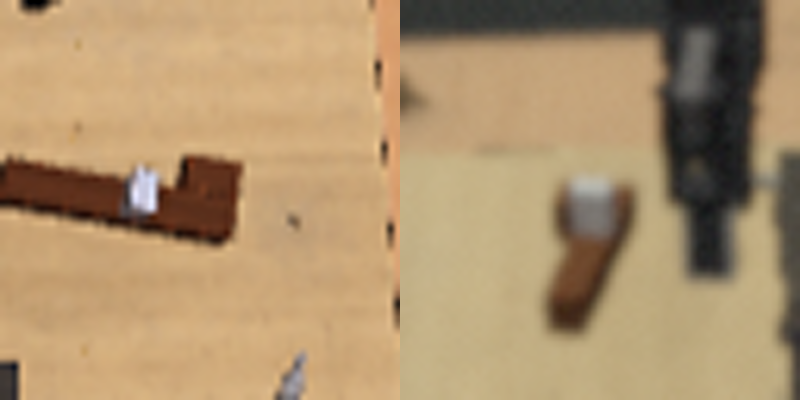

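Top crop: the keeper has been knocked about 38 mm towards +y, with its tab now at crop (143,190). I'm fitting its silhouette again.

```bash
cat > keep.py <<'E'
from fit import *
from scipy.optimize import minimize
def bx(x0,x1,y0,y1,z0,z1): return np.array([[x,y,z] for x in(x0,x1) for y in(y0,y1) for z in(z0,z1)],float)
PARTS=[bx(-12,12,-72,56,0,26),bx(-32,-12,26,56,0,26),bx(-11,11,-7,7,26,54)]
SS=8
def render(c,p,x0,y0,n,z=0):
    m=np.zeros((n*SS,n*SS),np.uint8)
    for L in PARTS:
        uv=proj(c,pose(p,L+[0,0,z]));h=cv2.convexHull(uv.astype(np.float32))[:,0]
        cv2.fillConvexPoly(m,np.round(((h-[x0,y0])+.5)*SS).astype(np.int32),255)
    return cv2.GaussianBlur(cv2.resize(m,(n,n),interpolation=cv2.INTER_AREA).astype(float)/255,(0,0),.6)
def target(c,im,x0,y0,n):
    a=im[y0:y0+n,x0:x0+n].astype(float);bg=np.median(a.reshape(-1,3),0)
    lum=a.sum(2);d=np.clip((bg.sum()-lum)/ (bg.sum()*.5),0,1)          # dark wood
    ch=np.clip(((bg[0]-bg[2])-(a[...,0]-a[...,2]))/(bg[0]-bg[2])*1.2,0,1) # grey tab
    return np.maximum(d,ch)
def run(ims,p0,n=44):
    T={};
    for c in ims:
        x0,y0=np.round(proj(c,[*p0[:2],20])[0]).astype(int)-n//2;t=target(c,ims[c],x0,y0,n)
        k=cv2.dilate((render(c,p0,x0,y0,n)>.05).astype(np.uint8),np.ones((9,9)));T[c]=(x0,y0,t*k)
    for cs in (tuple(ims),("top",),("side",)):
        f=lambda p:sum(((render(c,p,*T[c][:2],n)-T[c][2])**2).sum() for c in cs if c in T)
        r=minimize(f,p0,method="Nelder-Mead",options=dict(initial_simplex=np.array([p0,p0+[6,0,0],p0+[0,6,0],p0+[0,0,.08]]),xatol=.02,fatol=.01,maxiter=300))
        print(cs,np.round(r.x,3),round(r.fun,2))
E
python3 - <<'E'
from keep import *
ims={c:cv2.imread(f"pics/{c}_6.png")[:,:,::-1] for c in("top","side")}
tab=unproj("top",np.array([381+143/6.25,148+180/6.25]),54);print(tab)
run(ims,np.array([*tab,2.96]))
ims={c:cv2.imread(f"pics/{c}_0.png")[:,:,::-1] for c in("top","side")}
run(ims,np.array([627.,-233,2.96]))
E
```

```text
[ 632.61715476 -195.2832082 ]
('top', 'side') [ 629.576 -195.144    2.945] 16.86
('top',) [ 629.674 -194.822    2.938] 5.57
('side',) [ 628.965 -195.413    2.954] 10.0
('top', 'side') [ 626.502 -232.599    2.947] 15.33
('top',) [ 626.537 -232.721    2.941] 5.33
('side',) [ 625.602 -231.662    2.948] 9.86
```

```bash
python3 - <<'E'
from plan import *
k=[629.5,-195.1];Y=2.945
plan([[*k,180,Y],[*k,70,Y],[*k,36,Y]])
E
```

```text
from [554.4  162.   214.5    3.01]
 slide [-1.22, -3.44, 0.34] roll 0.22 -> [592.0, -16.6, 197.2, 3.0]
 slide [-1.33, -3.4, 0.35] roll 0.23 -> [629.5, -195.1, 180.0, 2.9]
 slide [0.0, 0.0, 2.2] roll -0.0 -> [629.5, -195.1, 70.0, 2.9]
 slide [0.0, 0.0, 0.68] roll -0.0 -> [629.5, -195.1, 36.0, 2.9]
```

apply_moves([
  [-0.25,-0.8,0],
  [-0.5,-1.6,0.1],
  [-0.8,-2.4,0.2],
  [-1.1,-3.1,0.3],
  [-1.22,-3.44,0.34],
], roll=[0.05,0.1,0.15,0.2,0.22])

```text
time: 36.6
ee_pos: [590.2, -21.0, 192.2]
tool_rot: [-3.14, -0.001, 2.974]
wrist_force: [-0.1, 0.3, -0.7]
finger_gap: 49.8
finger_force: 0.0
```

apply_moves([
  [-0.3,-0.8,0],
  [-0.6,-1.6,0.1],
  [-0.9,-2.4,0.2],
  [-1.2,-3.1,0.3],
  [-1.33,-3.4,0.35],
], roll=[0.05,0.1,0.15,0.2,0.23])

```text
time: 37.1
ee_pos: [627.6, -199.4, 174.6]
tool_rot: [-3.14, -0.001, 2.942]
wrist_force: [-0.8, 0.5, -0.5]
finger_gap: 49.9
finger_force: 0.0
```

apply_moves([
  [0,0,0.2],
  [0,0,0.7],
  [0,0,1.2],
  [0,0,1.7],
  [0,0,2.1],
], roll=[0,0,0,0,0])

```text
time: 37.6
ee_pos: [627.6, -193.4, 68.8]
tool_rot: [3.141, -0.002, 2.947]
wrist_force: [-0.7, 0.2, 0.9]
finger_gap: 50.1
finger_force: 0.0
```

```bash
python3 v.py 7 629 -195 30 32;  python3 - <<'E'
from plan import *
k=[629.5,-195.1];Y=2.945
plan([[*k,70,Y],[*k,36,Y]])
from keep import *
run({"side":cv2.imread("pics/side_7.png")[:,:,::-1]},np.array([629.5,-195,2.945]))
E
```

```text
top 370 147 scale 6.25
side 262 141 scale 6.25
37.7 [ 626.48072354 -193.30647975   67.79248774] [ 3.14052531 -0.00476597  2.94706891] 50.098280583597976 0.0 [0.07613087 0.23936837 0.41362949]
from [ 626.48 -193.31   67.79    2.95]
 slide [-0.07, -0.02, -0.04] roll 0.01 -> [629.5, -195.1, 70.0, 2.9]
 slide [0.0, -0.0, 0.68] roll 0.0 -> [629.5, -195.1, 36.0, 2.9]
('side',) [ 628.715 -199.729    2.949] 33.33
('top',) [ 629.5   -195.       2.945] 0.0
('side',) [ 628.715 -199.729    2.949] 33.33
```

View pics/v_7.png

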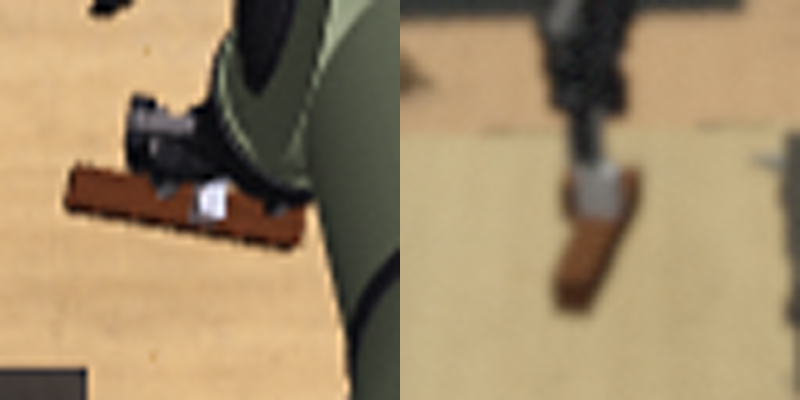

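Top crop: the tab at (212,200) sits between the open fingers. I'm descending.

apply_moves([
  [0,0,0.1],
  [0,0,0.3],
  [0,0,0.5],
  [0,0,0.66],
  [0,0,0.66],
], roll=[0,0,0,0,0])

```text
time: 38.2
ee_pos: [627.4, -195.6, 36.6]
tool_rot: [3.141, -0.002, 2.945]
wrist_force: [0.2, -0.7, -0.1]
finger_gap: 49.8
finger_force: 0.0
```

apply_moves([
  [0,0,0],
  [0,0,0],
  [0,0,0],
], roll=[0,0,0])

```text
time: 38.5
ee_pos: [628.3, -195.9, 38.2]
tool_rot: [-3.142, 0.001, 2.945]
wrist_force: [0.4, 0.4, -0.2]
finger_gap: 50.0
finger_force: 0.0
```

apply_moves([
  [-0.02,-0.01,0.04],
  [-0.02,-0.01,0.04],
  [-0.02,-0.01,0.04],
], roll=[0,0,0])

```text
time: 38.8
ee_pos: [629.0, -196.5, 35.8]
tool_rot: [-3.142, 0.0, 2.945]
wrist_force: [0.3, -0.7, 0.2]
finger_gap: 50.2
finger_force: 0.0
```

apply_moves([
  [0,0,0],
  [0,0,0],
  [0,0,0],
  [0,0,0],
  [0,0,0],
], roll=[0,0,0,0,0], gripper=5, newtons=90)

```text
time: 39.3
ee_pos: [629.1, -196.5, 36.1]
tool_rot: [-3.142, 0.0, 2.945]
wrist_force: [-1.1, 0.3, 5.2]
finger_gap: 11.7
finger_force: 88.6
```

apply_moves([
  [0,0,-0.2],
  [0,0,-0.7],
  [0,0,-1.4],
  [0,0,-2.2],
  [0,0,-3],
], roll=[0,0,0,0,0])

```text
time: 39.8
ee_pos: [628.6, -196.4, 187.8]
tool_rot: [3.142, -0.0, 2.945]
wrist_force: [0.6, 0.6, -1.9]
finger_gap: 11.7
finger_force: 87.9
```

```bash
python3 - <<'E'
from plan import *
Y=H[2];p=hol(-21.5,0)
print(now());q=[p[0],p[1]]
plan([[630,-60,210,2.2],[600,80,210,1.2],[*p,200,Y]])
E
```

```text
[np.float64(628.5829222040566), np.float64(-196.4319820177308), np.float64(187.76438079616383), np.float64(2.945049488499002)]
from [ 628.58 -196.43  187.76    2.95]
 slide [0.25, 1.34, -0.22] roll 2.67 -> [629.3, -128.2, 198.9, 2.6]
 slide [0.73, 1.16, -0.22] roll 2.67 -> [630.0, -60.0, 210.0, 2.2]
 slide [1.31, 0.58, -0.0] roll 3.58 -> [615.0, 10.1, 209.9, 1.7]
 slide [1.42, -0.12, -0.0] roll 3.58 -> [600.0, 80.0, 210.0, 1.2]
 slide [0.77, -0.51, 0.07] roll 3.18 -> [590.2, 125.2, 206.5, 0.8]
 slide [0.48, -0.79, 0.06] roll 3.19 -> [580.4, 170.4, 203.1, 0.3]
 slide [0.1, -0.92, 0.07] roll 3.18 -> [570.9, 215.7, 200.0, -0.1]
```

apply_moves([
  [0.05,0.3,-0.1],
  [0.1,0.6,-0.3],
  [0.16,0.9,-0.45],
  [0.22,1.2,-0.45],
  [0.25,1.34,-0.45],
], roll=[0.5,1.1,1.7,2.3,2.67])

```text
time: 40.3
ee_pos: [629.9, -126.6, 209.1]
tool_rot: [3.141, 0.0, 2.57]
wrist_force: [0.3, 0.1, -2.1]
finger_gap: 11.8
finger_force: 87.9
```

apply_moves([
  [0.15,0.25,0],
  [0.3,0.5,0],
  [0.45,0.75,0],
  [0.65,1,0],
  [0.73,1.16,0],
], roll=[0.5,1.1,1.7,2.3,2.67])

```text
time: 40.8
ee_pos: [630.0, -58.3, 208.8]
tool_rot: [3.141, -0.001, 2.197]
wrist_force: [0.5, 0.3, -1.7]
finger_gap: 12.0
finger_force: 87.9
```

apply_moves([
  [0.25,0.12,0],
  [0.5,0.24,0],
  [0.8,0.36,0],
  [1.1,0.5,0],
  [1.31,0.58,0],
], roll=[0.7,1.4,2.2,3,3.58])

```text
time: 41.3
ee_pos: [614.9, 11.6, 208.8]
tool_rot: [3.141, -0.001, 1.696]
wrist_force: [0.5, 1.0, -0.6]
finger_gap: 11.9
finger_force: 87.9
```

apply_moves([
  [0.28,-0.02,0],
  [0.56,-0.04,0],
  [0.85,-0.07,0],
  [1.2,-0.1,0],
  [1.42,-0.12,0],
], roll=[0.7,1.4,2.2,3,3.58])

```text
time: 41.8
ee_pos: [599.8, 81.4, 208.7]
tool_rot: [-3.141, -0.001, 1.196]
wrist_force: [-0.2, -1.2, -0.8]
finger_gap: 11.9
finger_force: 87.9
```

apply_moves([
  [0.15,-0.1,0],
  [0.3,-0.2,0],
  [0.45,-0.3,0],
  [0.65,-0.43,0],
  [0.77,-0.51,0],
], roll=[0.6,1.3,2,2.7,3.18])

```text
time: 42.3
ee_pos: [590.0, 126.1, 208.7]
tool_rot: [-3.141, -0.0, 0.753]
wrist_force: [1.3, -0.1, -2.0]
finger_gap: 12.0
finger_force: 87.9
```

apply_moves([
  [0.1,-0.15,0],
  [0.2,-0.3,0],
  [0.3,-0.48,0],
  [0.4,-0.65,0],
  [0.48,-0.79,0],
], roll=[0.6,1.3,2,2.7,3.19])

```text
time: 42.8
ee_pos: [580.4, 171.0, 208.7]
tool_rot: [-3.141, -0.0, 0.307]
wrist_force: [0.6, -0.3, -1.1]
finger_gap: 11.9
finger_force: 87.9
```

```bash
python3 - <<'E'
from plan import *
Y=H[2];p=hol(-21.5,0)
plan([[*p,200,Y],[*p,90,Y],[*p,70,Y]])
s=robot.read_state();print(s["q"].round(2),s["finger_gap"])
E
```

```text
from [5.8042e+02 1.7103e+02 2.0871e+02 3.1000e-01]
 slide [0.09, -0.91, 0.17] roll 3.16 -> [570.9, 215.7, 200.0, -0.1]
 slide [-0.0, 0.0, 2.2] roll -0.0 -> [570.9, 215.7, 90.0, -0.1]
 slide [-0.0, 0.0, 0.4] roll -0.0 -> [570.9, 215.7, 70.0, -0.1]
[-0.81  0.6   0.65  1.7  -0.43  0.98 -1.27] 11.885219701946879
```

apply_moves([
  [0.02,-0.2,0],
  [0.04,-0.4,0.05],
  [0.06,-0.6,0.1],
  [0.08,-0.8,0.17],
  [0.09,-0.91,0.17],
], roll=[0.6,1.3,2,2.7,3.16])

```text
time: 43.3
ee_pos: [570.5, 216.1, 199.7]
tool_rot: [-3.141, 0.001, -0.134]
wrist_force: [-1.1, 0.7, -2.7]
finger_gap: 12.0
finger_force: 87.9
```

apply_moves([
  [0,0,0.3],
  [0,0,0.9],
  [0,0,1.5],
  [0,0,2],
  [0,0,2.3],
], roll=[0,0,0,0,0])

```text
time: 43.8
ee_pos: [570.2, 214.2, 82.4]
tool_rot: [3.141, 0.002, -0.13]
wrist_force: [-0.2, -0.3, -0.8]
finger_gap: 11.7
finger_force: 88.0
```

apply_moves([
  [0,0,0.06],
  [0,0,0.1],
  [0,0,0.1],
  [0,0,0.1],
  [0,0,0.1],
], roll=[0,0,0,0,0])

```text
time: 44.3
ee_pos: [571.4, 215.1, 80.5]
tool_rot: [-3.141, -0.001, -0.131]
wrist_force: [-0.8, 0.2, -1.1]
finger_gap: 12.0
finger_force: 88.0
```

```bash
python3 v.py 8 575 215 40 40; python3 - <<'E'
from plan import *
Y=H[2];p=hol(-21.5,0)
plan([[*p,80,Y],[*p,60,Y],[*p,44,Y]])
E
```

```text
top 241 157 scale 5.0
side 268 206 scale 5.0
44.4 [571.28889033 215.05298182  80.23935601] [-3.14117153e+00 -4.72101091e-04 -1.30699488e-01] 11.727691583549358 87.96981453895569 [-0.11738229 -0.33897568 -0.85953065]
from [ 5.7129e+02  2.1505e+02  8.0240e+01 -1.3000e-01]
 slide [-0.01, -0.01, 0.0] roll 0.02 -> [570.9, 215.7, 80.0, -0.1]
 slide [0.0, -0.0, 0.4] roll 0.0 -> [570.9, 215.7, 60.0, -0.1]
 slide [0.0, -0.0, 0.32] roll 0.0 -> [570.9, 215.7, 44.0, -0.1]
```

View pics/v_8.png

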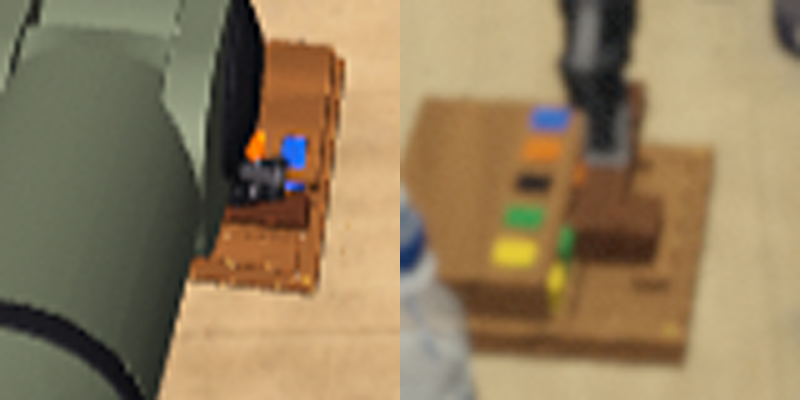

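Side crop: the keeper is turned correctly, foot at left front. The pocket point is at holder (−21.5, +8), since the strip runs −72…56, so I need to shift 8 mm in y.

```bash
python3 - <<'E'
from plan import *
Y=H[2];p=hol(-21.5,8)
plan([[*p,80,Y],[*p,62,Y],[*p,56,Y],[*p,44,Y]])
from fit import *
# keeper silhouette features in side view: foot's front-left top corner & bottom corner pred
s=robot.read_state();e=s["ee_pos"];P=[e[0],e[1],s["tool_rot"][2]];z=e[2]-36.1
for L in([-32,56,26],[-32,56,0],[-32,26,26],[12,56,26],[12,56,0]):
    u=proj("side",pose(P,np.array(L)+[0,0,z]))[0];print(L,((u-[268,206]+.5)*5+[400,0]).round(0))
E
```

```text
from [ 5.7129e+02  2.1505e+02  8.0240e+01 -1.3000e-01]
 slide [-0.01, -0.17, 0.0] roll 0.02 -> [572.0, 223.6, 80.0, -0.1]
 slide [0.0, -0.0, 0.36] roll 0.0 -> [572.0, 223.6, 62.0, -0.1]
 slide [0.0, -0.0, 0.12] roll 0.0 -> [572.0, 223.6, 56.0, -0.1]
 slide [0.0, -0.0, 0.24] roll 0.0 -> [572.0, 223.6, 44.0, -0.1]
[-32, 56, 26] [659. 230.]
[-32, 56, 0] [660. 270.]
[-32, 26, 26] [666. 192.]
[12, 56, 26] [571. 225.]
[12, 56, 0] [573. 265.]
```

apply_moves([
  [-0.01,-0.08,0],
  [-0.01,-0.17,0],
  [-0.01,-0.17,0.2],
  [-0.01,-0.17,0.36],
  [-0.01,-0.17,0.36],
], roll=[0,0.02,0.02,0.02,0.02])

```text
time: 44.9
ee_pos: [571.0, 223.0, 60.2]
tool_rot: [3.14, 0.002, -0.134]
wrist_force: [-0.1, -0.3, -1.2]
finger_gap: 11.9
finger_force: 88.0
```

apply_moves([
  [0,0,0.04],
  [0,0,0.08],
  [0,0,0.12],
  [0,0,0.12],
], roll=[0,0,0,0])

```text
time: 45.3
ee_pos: [571.7, 223.3, 55.6]
tool_rot: [3.142, 0.0, -0.134]
wrist_force: [-1.1, 0.5, -1.6]
finger_gap: 12.0
finger_force: 88.0
```

apply_moves([
  [0,0,0.03],
  [0,0,0.06],
  [0,0,0.08],
  [0,0,0.08],
], roll=[0,0,0,0])

```text
time: 45.7
ee_pos: [571.7, 223.4, 51.6]
tool_rot: [3.141, 0.0, -0.134]
wrist_force: [-0.7, 0.2, -1.8]
finger_gap: 12.0
finger_force: 88.0
```

apply_moves([
  [0,0,0.03],
  [0,0,0.06],
  [0,0,0.09],
  [0,0,0.12],
  [0,0,0.12],
], roll=[0,0,0,0,0])

```text
time: 46.2
ee_pos: [571.7, 223.3, 45.6]
tool_rot: [3.141, 0.0, -0.134]
wrist_force: [0.9, 0.5, -2.4]
finger_gap: 12.0
finger_force: 88.0
```

apply_moves([
  [0,0,0.02],
  [0,0,0.04],
  [0,0,0.04],
], roll=[0,0,0])

```text
time: 46.5
ee_pos: [571.9, 223.4, 44.1]
tool_rot: [-3.141, -0.0, -0.134]
wrist_force: [-2.0, 0.4, 5.6]
finger_gap: 12.3
finger_force: 88.7
```

apply_moves([
  [0,0,0.02],
  [0,0,0.02],
], roll=[0,0])

```text
time: 46.7
ee_pos: [572.0, 223.4, 44.1]
tool_rot: [-3.141, -0.0, -0.134]
wrist_force: [-7.1, -1.1, 23.3]
finger_gap: 12.1
finger_force: 91.5
```

The keeper is on the pocket floor: TCP z is 44.1 and the force is rising. Releasing it and retreating.

apply_moves([
  [0,0,-0.02],
  [0,0,-0.02],
], roll=[0,0])

```text
time: 46.9
ee_pos: [572.0, 223.4, 44.1]
tool_rot: [-3.141, -0.0, -0.134]
wrist_force: [-3.7, -0.7, 8.3]
finger_gap: 11.9
finger_force: 89.4
```

apply_moves([
  [0,0,0],
  [0,0,0],
  [0,0,0],
  [0,0,0],
  [0,0,0],
], roll=[0,0,0,0,0], gripper=40)

```text
time: 47.4
ee_pos: [571.7, 223.4, 43.7]
tool_rot: [3.141, 0.0, -0.134]
wrist_force: [-0.1, 0.2, 0.1]
finger_gap: 39.8
finger_force: 0.0
```

apply_moves([
  [0,0,-0.3],
  [0,0,-0.8],
  [0,0,-1.5],
  [0,0,-2.3],
  [0,0,-3],
], roll=[0,0,0,0,0])

```text
time: 47.9
ee_pos: [571.8, 223.0, 196.8]
tool_rot: [-3.141, -0.001, -0.134]
wrist_force: [0.3, -0.6, 0.1]
finger_gap: 40.5
finger_force: 0.0
```

apply_moves([
  [-0.5,0.5,0],
  [-1,1,0],
  [-1.5,1.5,0],
  [-1.5,2,0],
  [-1.5,2,0],
], roll=[0,0,0,0,0])

```text
time: 48.4
ee_pos: [483.5, 131.7, 195.2]
tool_rot: [-3.14, -0.0, -0.137]
wrist_force: [0.8, 0.2, 0.4]
finger_gap: 39.8
finger_force: 0.0
```

```bash
python3 v.py 9 590 213 30 40
```

```text
top 242 153 scale 5.0
side 263 209 scale 5.0
48.5 [484.41557891 134.34974236 194.68743985] [-3.14038866e+00 -6.54484707e-04 -1.34570273e-01] 39.968175833596646 0.0 [ 0.30019264  0.13383789 -0.26459772]
```

View pics/v_9.png

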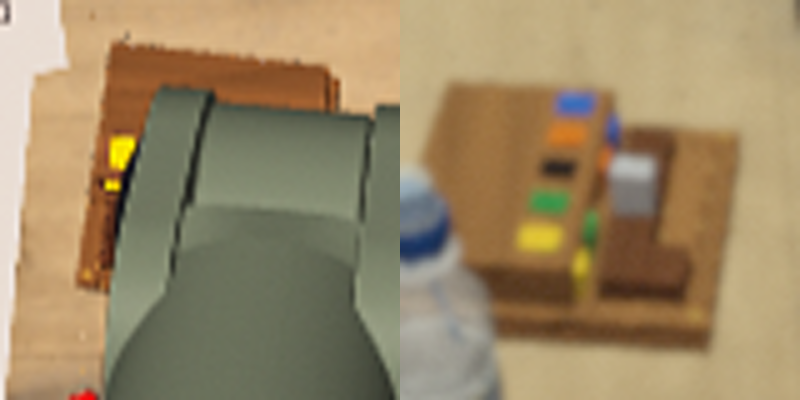

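Side crop: the keeper is flat in the pocket, with its tab at (633,180) and foot at (645,270). The four stones are home behind it and the bottle is upright.

apply_moves([
  [0,0,0],
  [0,0,0],
  [0,0,0],
  [0,0,0],
  [0,0,0],
], roll=[0,0,0,0,0])

```text
time: 49.0
ee_pos: [484.1, 134.3, 193.7]
tool_rot: [3.141, 0.0, -0.134]
wrist_force: [0.4, 0.0, 0.1]
finger_gap: 40.1
finger_force: 0.0
```

```bash
python3 -c "
from bench import robot
print(robot.sign_off())"
```

```text
the job is handed in; nothing more can be done
None
```

The job is handed in at 49 s with no verdict returned: the four stones on the bench (yellow, green, orange, blue; no black one found) are fully home in their sleeves, the keeper is seated flat in its pocket, and the bottle is upright.

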